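# Stand the toothbrush handle on its charger

## Task

The electric toothbrush handle is lying in the round grey tray; stand it upright, blue base down, in the middle of the black charging pad. Pinch it, best near its metal-stud end, and press its base against the tray's raised rim or floor, so that it swings up towards upright between your fingers; then carry it over and set it down gently on the pad, flat on its base, before you let go. Do not drop it or slam it, and leave the soap, soap dish, dispenser and tumbler where they are.

Things in the scene. Friction and masses are not known exactly. Their poses are not given: they have to be found in the camera images.
- handle_center (a point): Centre of the loose white toothbrush handle: a square bar 28 x 28 mm, 160 mm long, flat blue base at one end, steel stud (8 mm across, 10 mm long) at the other. This point is midway along the bar, on its axis. Axis x runs from base to stud (up when it stands); y, z are square to its flat sides. It starts lying in the tray in any direction, this point 14 mm above its floor.
- handle_base (a point): Centre of the handle's flat base (28 x 28 mm), 80 mm from handle_center; same axes. It stands on this base, but rocks for a second or two if let go while leaning. Handle about 110 g (88 to 143 g), balanced near handle_center. Pinched across two flat sides with some 20 N it keeps its angle when lifted, and turns about the fingers when its base is pushed on the rim with about 10 N.
- tray_floor (a point): Centre of the floor of the round grey tray, fixed to the counter: 242 mm across outside, 230 mm across inside the rim; floor 4 mm thick (this point is on its upper face, 4 mm above the counter), upright rim 6 mm thick whose top is 12 mm above the counter, 8 mm above the floor. z up. The handle starts inside it, its base about 20 to 50 mm from the rim.
- charger_top (a point): Centre of the upper face of the black square charging pad, 72 x 72 mm and 14 mm high, fixed to the counter, with a thin green ring 54 mm across printed round its middle; z up, x and y along its sides. The soap dish and the charger may change sides of the tray.
- soap_dish: Bystander: white open ceramic dish 120 x 85 x 22 mm, loose on the counter at the other side of the tray; origin at the centre of its underside, x along its 120 mm side.
- soap: Bystander: green bar of soap 75 x 50 x 24 mm lying loose in the dish, its top 29 mm above the counter; origin at the centre of its underside.
- dispenser: Bystander: white round bottle with a black cap, 62 mm across, 120 mm high, standing loose beyond the tray; origin at the centre of its underside.
- tumbler: Bystander: blue tumbler, 72 mm across, 95 mm high, standing loose beyond the tray; origin at the centre of its underside.
Mind the look-alikes: they are no part of the job. What is shaped like the part that bears handle_center but pink or purple is not meant.

How it is judged:
By the outcome, as a careful person would: the job done as asked, in the order asked, and still so for the second after the job is handed in, with the robot touching nothing.
It also fails if it takes over 64 s, if anything falls off the work surface, if the arm or the gripper's body presses on something with over 40 N, if the wrist force passes 120 N, or if a joint passes its speed limit or range.

## Robot

A 6-joint arm with a two-finger parallel gripper is mounted at the origin on the work surface. World frame = base frame: x ahead of the robot, y to its left, z up, the work surface at z = 0. Lengths are in m, angles in rad, forces in N, time in s.
With the tool pointing down it reaches from about 0.25 to 0.85 m from the base axis. Payload 12.5 kg.
Tool frame: the origin (TCP) lies on the centre line of the jaws, within the pads' length; the fingertips stand 19 mm ahead of it and the grasp point (between the pads) is the TCP; z points along the fingers, y is the line along which they close (so a half turn about z gives the same grasp; the last joint's range is limited). The gripper opens to 93 mm and grips with 3 to 60 N. Pads are 15 mm wide; open, the fingers measure 128 mm over their backs; the gripper's body (75 mm by 188 mm) begins 65 mm behind the grasp point.
Start: joints at [1.221, 0.351, 1.652, -0, 1.139, -0.085], TCP at [0.144, 0.531, 0.238] pointing down, gripper open.
Joint ranges: [-2.75, 2.75], [-0.79, 2.1], [0.01, 2.65], [-1.57, 4.71], [0.07, 3.14], [-2.87, 2.87]. Speed limits (rad/s): [2.22, 2.22, 2.79, 3.14, 3.14, 3.14].

## Interface

Orientations are given as a 3x3 rotation matrix whose columns are the frame's x, y, z axes.
In Python, from plant import sense, optics, order gives the robot as it stands.
- The arm moves only by the shell command python3 -m handwheel 'ROWS' [FORCE]. ROWS is JSON, a list of rows, each a list of 5 numbers: the gripper command: -1 is shut, 1 is fully open, values between are in proportion, then the shift along the tool's x, y, z normalised to -1 to 1, where 1 is 0.075 m, then the turn about the tool's z normalised to -1 to 1, where 1 is 90 degrees. A call has 1 to 5 rows; each row shifts and turns the commanded pose from where the row before left it, along the tool's axes as they then stand; what a row does not reach is not made up. A row lasts 1/10 s, in which the tool goes at most 50 mm and 8.59 degrees, less where a joint would pass 70% of its speed; a pose out of reach is approached as far as the arm can. A call with a number of a shift or a turn outside -1 to 1 is refused whole. A call with a gripper value outside its range is refused whole. The fingers move at their own pace and stop on an object; FORCE is the grip in N (left out, the last holds). Time passes only in rows, so rows that do not move let the fingers close. It gives the time, the measured TCP pose, the force, the opening and the grip force at its end, in the units of the state.
- sense(): the state, without advancing time (a new reading comes with each control period).
- optics.grab_frame(name): name is "side" or "top"; returns a dict with "pixels" (384x512x3 uint8, blue, green, red), "camera_matrix" (3x3 intrinsics, pixels), "R" (3x3) and "t" (3): a world point X has camera coordinates R X + t. Camera axes: x right, y down, z forward; pixel columns grow to the right and rows downward; lengths in m; the calibration is good to about 2 mm. A picture is of the moment at which its call begins. There is no depth.
- order.close_job(): hands the job in; it is judged then, once.
The state is a dict: "time_s": time; "joint_positions": joint angles; "joint_velocities": joint speeds; "tau": joint torques, N m; "tcp_pos": TCP position; "orientation": TCP orientation; "contact_force": force on the tool from outside, world axes, zero at the start; "ft_torque": the same for the moment, N m; "opening": finger opening in m; "gripper_force": force on a finger pad.
Only numpy, scipy, OpenCV 4.12 (cv2) and the standard library are available. Lean on these libraries where they do the work, as an engineer would, in place of code of your own. Each camera call takes 0.05 s, during which the arm holds its last target. There are 200 camera calls.

## Working session

There is one attempt and no reset: what is moved stays moved. The work goes in short steps, Python scripts to look and compute and a shell command to move; the robot and the scene stay as the last step left them, time stands still between calls to the robot, and variables do not carry over. Pictures are saved under pics/ and viewed, at most 10 in all, crops included, and the job is handed in when it is done.

```bash
mkdir -p pics; ls; python3 - <<'E'
from plant import sense, optics
import cv2,numpy as np
s=sense();print(s['time_s'],s['tcp_pos'],np.round(s['orientation'],3).tolist(),s['opening'],s['contact_force'])
for n in('side','top'):
    f=optics.grab_frame(n);cv2.imwrite(f'pics/{n}0.png',f['pixels']);np.savez(f'pics/{n}0.npz',**f)
    print(n,np.round(f['camera_matrix'],1).tolist(),np.round(f['R'],3).tolist(),np.round(f['t'],3), 'pos',np.round(-f['R'].T@f['t'],3))
E
```

```text
pics
0.0 [0.14378243 0.53052628 0.23709485] [[-0.965, 0.262, -0.0], [0.262, 0.965, -0.001], [0.0, -0.001, -1.0]] 0.09303484201312412 [ 0.51326878 -0.26854779 -0.16973555]
side [[347.4, 0.0, 258.1], [0.0, 347.4, 192.7], [0.0, 0.0, 1.0]] [[0.917, -0.4, -0.001], [-0.209, -0.477, -0.854], [0.341, 0.783, -0.521]] [-0.507  0.175  0.556] pos [ 0.312 -0.555  0.439]
top [[446.0, 0.0, 249.2], [0.0, 446.0, 194.7], [0.0, 0.0, 1.0]] [[-0.018, -1.0, -0.004], [-0.993, 0.018, -0.118], [0.118, 0.002, -0.993]] [-0.004  0.555  1.001] pos [ 0.432 -0.017  1.06 ]
```

View pics/top0.png

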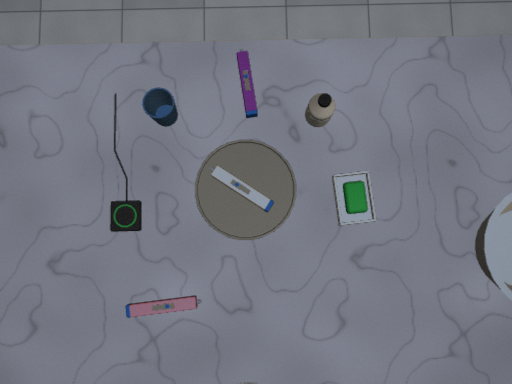

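View pics/side0.png

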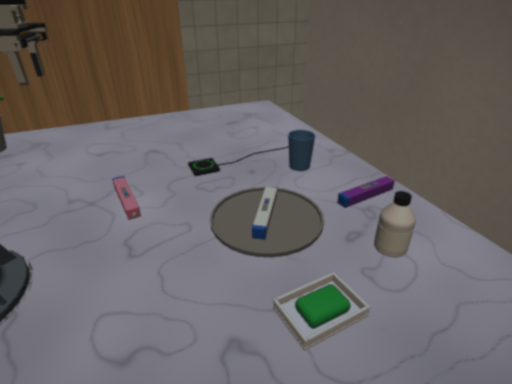

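The top view shows the handle in the tray, with its blue base at about (270,206) and its stud end at about (212,171). The pad is at (126,216), and the tumbler and dispenser are beyond the tray. The pink and purple handles are the look-alikes.

```bash
cat > h.py <<'E'
import numpy as np,cv2
def ray(f,px,z):
    K,R,t=f['camera_matrix'],f['R'],f['t']
    d=R.T@np.linalg.solve(K,[px[0],px[1],1.]);c=-R.T@t
    return c+d*(z-c[2])/d[2]
def proj(f,X):
    p=f['camera_matrix']@(f['R']@np.asarray(X)+f['t']);return p[:2]/p[2]
def blobs(m,amin=20):
    cs,_=cv2.findContours(m.astype(np.uint8),cv2.RETR_EXTERNAL,cv2.CHAIN_APPROX_NONE)
    return sorted([c for c in cs if cv2.contourArea(c)>amin],key=cv2.contourArea,reverse=True)
E
python3 - <<'E'
from h import *
f=dict(np.load('pics/top0.npz'));im=f['pixels'];hsv=cv2.cvtColor(im,cv2.COLOR_BGR2HSV)
# tray: ellipse of non-marble
H,S,V=cv2.split(hsv)
print('tray px',hsv[225,230],'marble',hsv[260,260],'handle',hsv[178,222],hsv[200,258],'blue',hsv[206,268])
yy,xx=np.mgrid[:384,:512]; intray=(xx-245)**2+(yy-190)**2<46**2
white=intray&(V>130)&(S<60); blue=intray&(H>100)&(H<130)&(S>120)
for n,m in(('white',white),('blue',blue)):
    for c in blobs(m,8)[:3]:
        r=cv2.minAreaRect(c);b=cv2.boxPoints(r);print(n,cv2.contourArea(c),r,[np.round(ray(f,p,.032),3)[:2].tolist() for p in b])
tr=(H<35)&(S>25)
c=blobs(tr&((xx-245)**2+(yy-190)**2<60**2),500)
e=cv2.fitEllipse(cv2.convexHull(c[0]));print('tray',e,ray(f,e[0],.012), 'R',e[1][0]/2,446/1.045*.121)
g=(H>40)&(H<80)&(S>100)&(xx<200);c=blobs(g,8);e=cv2.fitEllipse(c[0]);print('ring',e,ray(f,e[0],.014))
k=(V<60)&(abs(xx-126)<25)&(abs(yy-216)<25);c=blobs(k,100);r=cv2.minAreaRect(c[0]);print('pad',r,ray(f,r[0],.014),[np.round(ray(f,p,.014),3)[:2].tolist() for p in cv2.boxPoints(r)])
for n,px,z in(('tumbler',(160,102),.095),('cap',(325,100),.12)):print(n,ray(f,px,z))
E
```

```text
tray px [ 26  18 101] marble [113  30 134] handle [108  37 164] [107  32 166] blue [108 187 139]
white 624.5 ((240.45655822753906, 186.796142578125), (63.26221466064453, 10.8611478805542), 32.96940612792969) [[0.605, 0.074], [0.626, 0.06], [0.543, -0.062], [0.522, -0.048]]
blue 35.0 ((268.7247314453125, 205.64047241210938), (3.8159923553466797, 11.97797679901123), 32.0053825378418) [[0.519, -0.048], [0.542, -0.063], [0.537, -0.07], [0.514, -0.055]]Traceback (most recent call last):
  File "<stdin>", line 13, in <module>
IndexError: list index out of range
```

```bash
python3 - <<'E'
from h import *
f=dict(np.load('pics/top0.npz'));im=f['pixels'];hsv=cv2.cvtColor(im,cv2.COLOR_BGR2HSV)
H,S,V=cv2.split(hsv);yy,xx=np.mgrid[:384,:512]
tr=((H<50)&((xx-245)**2+(yy-190)**2<65**2)).astype(np.uint8)
tr=cv2.morphologyEx(tr,cv2.MORPH_OPEN,np.ones((3,3)))
c=blobs(tr,300)
e=cv2.fitEllipse(cv2.convexHull(c[0]));print('tray',e,ray(f,e[0],.012), 'Rexp',446/1.045*.121)
g=(H>40)&(H<80)&(S>100)&(xx<200);c=blobs(g,8);e=cv2.fitEllipse(c[0]);print('ring',e,ray(f,e[0],.014))
k=(V<60)&(abs(xx-126)<25)&(abs(yy-216)<25);c=blobs(k,100);r=cv2.minAreaRect(c[0]);print('pad',r,ray(f,r[0],.014),[np.round(ray(f,p,.014),3)[:2].tolist() for p in cv2.boxPoints(r)])
for n,px,z in(('tumbler',(160,102),.095),('cap',(325,100),.12)):print(n,ray(f,px,z))
# side-view check of handle / ring
s=dict(np.load('pics/side0.npz'))
for X in([.6155,.067,.032],[.5255,-.0625,.032],[.5,0,.012]):print('side px',proj(s,X))
hs=cv2.cvtColor(s['pixels'],cv2.COLOR_BGR2HSV);g=cv2.inRange(hs,(40,100,20),(80,255,255));
for c in blobs(g[:250],5):e=cv2.fitEllipse(c);print('ring side',e[0],ray(s,e[0],.014))
E
```

```text
tray ((245.11492919921875, 189.38626098632812), (99.773193359375, 100.69234466552734), 85.33827209472656) [ 0.56980056 -0.0049457   0.012     ] Rexp 51.642105263157895
ring ((124.63636016845703, 215.43617248535156), (22.72185707092285, 23.497159957885742), 43.30996322631836) [0.51305453 0.27932089 0.014     ]
pad ((125.5, 211.0), (29.0, 38.0), 0.0) [0.52348015 0.27744191 0.014     ] [[0.479, 0.311], [0.569, 0.312], [0.568, 0.244], [0.478, 0.243]]
tumbler [0.75945194 0.181042   0.095     ]
cap [ 0.74846808 -0.18323976  0.12      ]
side px [271.11235099 187.08905121]
side px [257.74819953 227.79634406]
side px [234.46442681 221.76243213]
ring side (203.18531799316406, 164.18643188476562) [0.51281683 0.27931585 0.014     ]
```

```bash

python3 -m handwheel '[[1,-0.54,-0.33,0,0],[1,-0.54,-0.33,0,0],[1,-0.54,-0.33,0,0],[1,-0.54,-0.33,0,0],[1,-0.54,-0.33,0,0]]' 20
python3 -m handwheel '[[1,-0.54,-0.33,0,0],[1,-0.54,-0.33,0,0],[1,-0.54,-0.33,0,0],[1,-0.54,-0.33,0,0],[1,-0.54,-0.33,0,0]]'
python3 -m handwheel '[[1,-0.54,-0.33,0,0],[1,-0.54,-0.33,0,0],[1,-0.54,-0.33,0,0],[1,-0.54,-0.33,0,0],[1,0,0,0,0.09]]'
python3 -m handwheel '[[1,0,0,0,0.094],[1,0,0,0,0.094],[1,0,0,0,0.094],[1,0,0,0,0.094],[1,0,0,0,0.094]]'
python3 -m handwheel '[[1,0,0,0,0.094],[1,0,0,0,0.094],[1,0,0,0,0.094],[1,0,0,0,0.094],[1,0,0,0,0.094]]'
python3 -m handwheel '[[1,0,0,0,0.094],[1,0,0,0,0.094],[1,0,0,0,0],[1,0,0,0,0],[1,0,0,0,0]]'
python3 - <<'E'
from plant import sense
import numpy as np
s=sense();R=s['orientation'];print(s['time_s'],s['tcp_pos'],R[:,0],np.degrees(np.arctan2(R[1,0],R[0,0])),s['contact_force'])
E
```

```text
time_s: 0.6
tcp_pos: [0.3078, 0.3568, 0.2375]
orientation: [[-0.965, 0.261, -0.0], [0.261, 0.965, -0.0], [0.0, -0.0, -1.0]]
contact_force: [0.3, 1.1, -0.6]
opening: 0.0931
gripper_force: 0.0
time_s: 1.1
tcp_pos: [0.471, 0.1842, 0.2375]
orientation: [[-0.965, 0.262, -0.0], [0.262, 0.965, -0.0], [0.0, -0.0, -1.0]]
contact_force: [-0.4, 0.5, 0.4]
opening: 0.0927
gripper_force: 0.0
time_s: 1.6
tcp_pos: [0.6029, 0.0441, 0.2368]
orientation: [[-0.917, 0.398, 0.0], [0.398, 0.917, -0.001], [-0.0, -0.001, -1.0]]
contact_force: [-0.5, 0.4, -0.1]
opening: 0.093
gripper_force: 0.0
time_s: 2.1
tcp_pos: [0.6003, 0.048, 0.2372]
orientation: [[-0.408, 0.913, -0.001], [0.913, 0.408, 0.0], [0.0, -0.001, -1.0]]
contact_force: [0.1, -0.1, -0.4]
opening: 0.0933
gripper_force: 0.0
time_s: 2.6
tcp_pos: [0.6003, 0.048, 0.2372]
orientation: [[0.313, 0.95, -0.001], [0.95, -0.313, -0.0], [-0.0, -0.001, -1.0]]
contact_force: [-0.4, -0.3, -0.6]
opening: 0.0927
gripper_force: 0.0
time_s: 3.1
tcp_pos: [0.6004, 0.048, 0.2375]
orientation: [[0.568, 0.823, -0.0], [0.823, -0.568, 0.0], [-0.0, -0.0, -1.0]]
contact_force: [-0.0, -0.3, 1.4]
opening: 0.093
gripper_force: 0.0
3.1 [0.60040881 0.04798939 0.23749526] [ 5.67829082e-01  8.23146471e-01 -1.48950079e-04] 55.40102023502713 [-0.04066849 -0.30611752  1.35450926]
```

```bash

python3 -m handwheel '[[1,0.07,0.03,0.5,0],[1,0,0,0.6,0],[1,0,0,0.6,0],[1,0,0,0.5,0],[1,0,0,0,0]]' 20 | grep -v orien
python3 -m handwheel '[[1,0,0,0.2,0],[1,0,0,0.2,0],[1,0,0,0.22,0],[1,0,0,0,0],[1,0,0,0,0]]'| grep -v orien
python3 -m handwheel '[[-1,0,0,0,0],[-1,0,0,0,0],[-1,0,0,0,0],[-1,0,0,0,0],[-1,0,0,0,0]]' 20| grep -v orien
python3 -m handwheel '[[-1,0,0,0,0],[-1,0,0,0,0],[-1,0,0,0,0],[-1,0,0,0,0],[-1,0,0,0,0]]' 20| grep -v orien
python3 - <<'E'
from plant import optics
import cv2
a=[cv2.resize(optics.grab_frame(n)['pixels'][y:y+150,x:x+200],(400,300)) for n,x,y in(('side',160,110),('top',140,110))]
cv2.imwrite('pics/g1.png',cv2.hconcat(a))
E
```

```text
time_s: 3.6
tcp_pos: [0.6024, 0.051, 0.0681]
contact_force: [-0.1, 0.6, -0.1]
opening: 0.0931
gripper_force: 0.0
time_s: 4.1
tcp_pos: [0.6054, 0.051, 0.0262]
contact_force: [1.3, 0.7, 0.5]
opening: 0.093
gripper_force: 0.0
time_s: 4.6
tcp_pos: [0.6054, 0.051, 0.0263]
contact_force: [0.2, 0.4, 0.5]
opening: 0.0576
gripper_force: 0.0
time_s: 5.1
tcp_pos: [0.6053, 0.0511, 0.0261]
contact_force: [0.4, 0.3, 0.6]
opening: 0.0281
gripper_force: 20.0
```

View pics/g1.png

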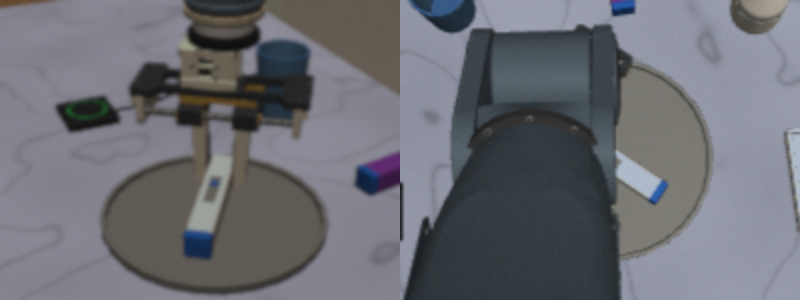

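The handle is gripped (opening 28.1 mm) near its stud end, with the base facing the near rim. Next I lift it slightly and slide it to the rim.

```bash

python3 -m handwheel '[[-1,0,0,-0.05,0],[-1,-0.13,0,0,0],[-1,-0.13,0,0,0],[-1,-0.13,0,0,0],[-1,0,0,0,0]]' 20 | grep -v orien
python3 -m handwheel '[[-1,-0.03,0,0,0],[-1,-0.03,0,0,0],[-1,-0.03,0,0,0],[-1,-0.03,0,0,0],[-1,0,0,0,0]]'| grep -v orien
python3 - <<'E'
from plant import optics
from h import *
f=optics.grab_frame('side');cv2.imwrite('pics/s2.png',f['pixels'])
h=cv2.cvtColor(f['pixels'],cv2.COLOR_BGR2HSV);m=cv2.inRange(h,(100,120,20),(130,255,255));m[:190]=0;m[:,330:]=0
for c in blobs(m,8):print(cv2.minAreaRect(c))
E
```

```text
time_s: 5.7
tcp_pos: [0.5877, 0.0257, 0.0298]
contact_force: [-0.3, 0.5, -1.5]
opening: 0.0281
gripper_force: 20.0
time_s: 6.2
tcp_pos: [0.5834, 0.0195, 0.0299]
contact_force: [-0.8, 0.1, -1.2]
opening: 0.0276
gripper_force: 20.0
((254.5, 242.5), (13.0, 13.0), 90.0)
```

```bash

for i in 1; do python3 -m handwheel '[[-1,-0.03,0,0,0],[-1,-0.03,0,0,0],[-1,0,0,0,0]]' | grep -E 'pos|force'; done
python3 -m handwheel '[[-1,-0.03,0,0,0],[-1,0,0,0,0]]' | grep -E 'pos|force'
python3 -m handwheel '[[-1,-0.03,0,0,0],[-1,0,0,0,0]]' | grep -E 'pos|force'
python3 - <<'E'
from plant import optics
from h import *
f=optics.grab_frame('side');cv2.imwrite('pics/s3.png',cv2.resize(f['pixels'][150:270,170:330],(640,480)))
E
```

```text
tcp_pos: [0.5834, 0.0179, 0.0311]
contact_force: [8.5, 17.6, -0.0]
gripper_force: 20.0
tcp_pos: [0.5835, 0.017, 0.0318]
contact_force: [11.7, 25.3, 1.7]
gripper_force: 20.0
tcp_pos: [0.5822, 0.0151, 0.0318]
contact_force: [13.1, 25.6, 3.6]
gripper_force: 20.0
```

View pics/s3.png

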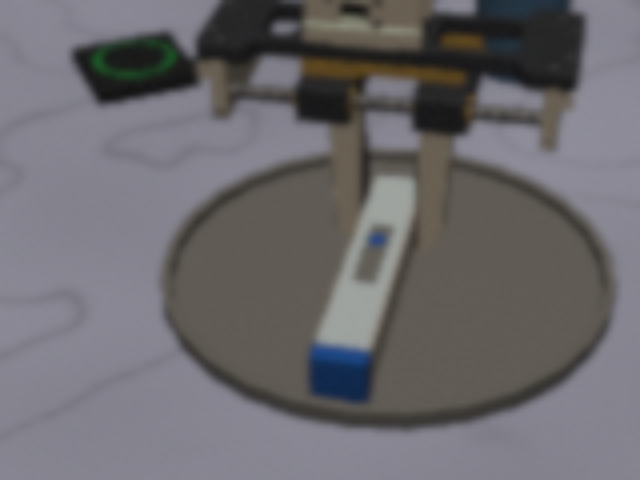

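The handle's base is pressed on the near rim with about 28 N. Now I swing it up on an arc about the base.

```bash

python3 -m handwheel '[[-1,0,0,-0.1,0],[-1,-0.01,0,-0.1,0],[-1,-0.02,0,-0.1,0],[-1,0,0,0,0]]' | grep -E 'pos|force'
python3 - <<'E'
from plant import optics
from h import *
f=optics.grab_frame('side');cv2.imwrite('pics/s4.png',cv2.resize(f['pixels'][150:270,170:330],(640,480)))
E
```

```text
tcp_pos: [0.5777, 0.0106, 0.0534]
contact_force: [0.9, 4.9, 2.7]
gripper_force: 20.0
```

View pics/s4.png

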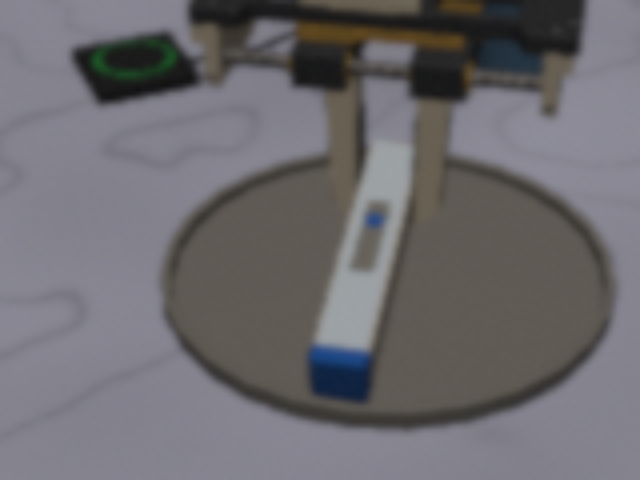

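The base stays at the rim while the stud end rises, so the handle is turning between the pads (about 11° now). I continue the arc.

```bash

python3 -m handwheel '[[-1,-0.05,0,-0.1,0],[-1,-0.05,0,-0.1,0],[-1,-0.05,0,-0.1,0],[-1,-0.05,0,-0.1,0],[-1,0,0,0,0]]' | grep -E 'pos|force'
python3 -m handwheel '[[-1,-0.07,0,-0.09,0],[-1,-0.07,0,-0.09,0],[-1,-0.07,0,-0.09,0],[-1,-0.07,0,-0.09,0],[-1,0,0,0,0]]' | grep -E 'pos|force'
python3 - <<'E'
from plant import optics
from h import *
f=optics.grab_frame('side');cv2.imwrite('pics/s5.png',cv2.resize(f['pixels'][110:270,160:340],(675,600)))
E
```

```text
tcp_pos: [0.5687, -0.0024, 0.083]
contact_force: [2.0, 1.5, -1.9]
gripper_force: 20.0
tcp_pos: [0.5562, -0.0199, 0.1101]
contact_force: [0.2, 0.1, -1.3]
gripper_force: 20.0
```

View pics/s5.png

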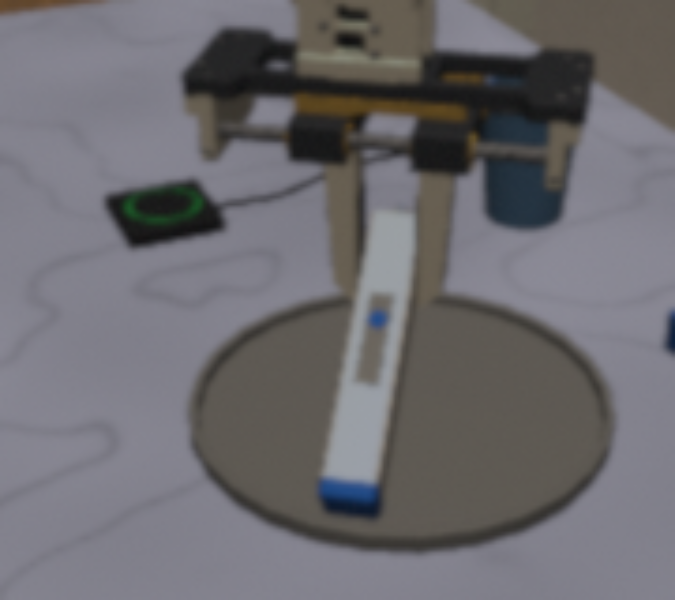

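```bash
cat > ang.py <<'E'
from plant import sense,optics
from h import *
import sys
L=float(sys.argv[1]);off=float(sys.argv[2])
f=optics.grab_frame('side');s=sense();P=s['tcp_pos'];u=s['orientation'][:,0];z=np.array([0,0,1.])
h=cv2.cvtColor(f['pixels'],cv2.COLOR_BGR2HSV);m=cv2.inRange(h,(100,120,20),(130,255,255))
pc=proj(f,P);m[:int(pc[1])]=0;yy,xx=np.mgrid[:384,:512];m[abs(xx-pc[0])>60]=0
c=max(blobs(m,8),key=lambda c:c[:,0,1].mean());M=cv2.moments(c)
cx=M['m10']/M['m00'];lo=c[:,0,1].max()+.5;hi=c[:,0,1].min()-.5;print('blue',cx,hi,lo,cv2.contourArea(c))
def e(t,k):
    a=np.cos(t)*u+np.sin(t)*z;n=-np.sin(t)*u+np.cos(t)*z;return P-L*a+k*n
ts=np.radians(np.arange(0,120,.5))
low=np.array([max(proj(f,e(t,-.014-off))[1],proj(f,e(t,.014-off))[1]) for t in ts])
i=abs(low-lo).argsort()[:3];t=ts[i[0]];print('theta',np.degrees(ts[i]),'P',P,'inner edge',e(t,-.014-off),'outer',e(t,.014-off),'F',np.round(s['contact_force'],1))
cv2.imwrite('pics/last.png',cv2.resize(f['pixels'][60:260,140:340],(600,600)))
E
python3 ang.py .14 .008
```

```text
blue 252.6407407407407 237.5 246.5 90.0
theta [75.5 17.  76. ] P [ 0.55629338 -0.01941381  0.10936862] inner edge [ 0.54844083 -0.03070578 -0.0316769 ] outer [ 0.53296396 -0.05296151 -0.02465934] F [ 0.2 -0.4 -1.3]
```

The measurement gives a tilt of only about 17°, and the base has left the rim: the handle hung in the grip instead of turning. I go back down, press harder and grip more lightly.

```bash

python3 -m handwheel '[[-1,0.19,0,0,0],[-1,0.19,0,0.05,0],[-1,0.19,0,0.1,0],[-1,0,0,0.15,0],[-1,0,0,0.15,0]]' | grep -E 'pos|force'
python3 -m handwheel '[[-1,0,0,0.05,0],[-1,0,0,0.04,0],[-1,0,0,0,0],[-1,0,0,0,0]]' | grep -E 'pos|force'
python3 ang.py .14 .008
```

```text
tcp_pos: [0.5814, 0.0167, 0.0747]
contact_force: [1.2, 1.5, 2.7]
gripper_force: 20.0
tcp_pos: [0.5805, 0.0156, 0.0687]
contact_force: [0.4, -0.1, -1.6]
gripper_force: 20.0
blue 256.26100628930817 233.5 244.5 106.0
theta [10.5 83.5 83. ] P [0.58055068 0.01559687 0.06881064] inner edge [ 0.50425063 -0.09412864  0.02173186] outer [ 0.50133751 -0.09831793  0.04926551] F [-0.6  0.1 -0.5]
```

View pics/last.png

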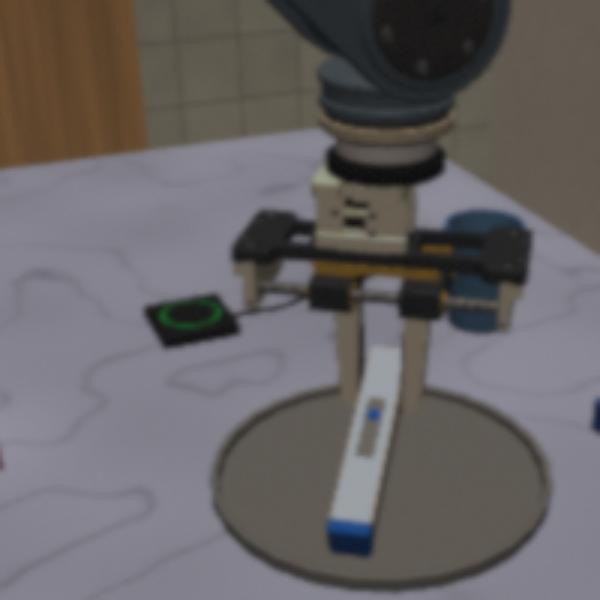

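```bash

python3 -m handwheel '[[-1,0,0,0.07,0],[-1,0,0,0.07,0],[-1,0,0,0.05,0],[-1,0,0,0,0],[-1,0,0,0,0]]' 20| grep -E 'pos|force'
python3 -m handwheel '[[-1,-0.04,0,0,0],[-1,-0.04,0,0,0],[-1,0,0,0,0]]' 10 | grep -E 'pos|force'
python3 -m handwheel '[[-1,-0.03,0,-0.04,0],[-1,-0.03,0,-0.04,0],[-1,0,0,0,0]]' 10 | grep -E 'pos|force'
python3 ang.py .14 .008
```

```text
tcp_pos: [0.5806, 0.0158, 0.0543]
contact_force: [1.0, -0.4, -0.9]
gripper_force: 20.0
tcp_pos: [0.5771, 0.0106, 0.0545]
contact_force: [-0.4, 0.7, -0.5]
gripper_force: 10.0
tcp_pos: [0.5751, 0.0071, 0.0612]
contact_force: [0.6, -0.3, -0.9]
gripper_force: 10.0
blue 255.0390625 234.5 246.5 128.0
theta [ 4.  89.5 89. ] P [0.57503523 0.00716573 0.06099243] inner edge [ 0.49620269 -0.10625278  0.02924281] outer [ 0.49508794 -0.10785661  0.05717407] F [ 0.6 -0.8 -0.5]
```

```bash
cat > tri.py <<'E'
from plant import sense,optics
from h import *
s=sense();P=s['tcp_pos'];R=s['orientation'];u=R[:,0]
T=optics.grab_frame('top');S=optics.grab_frame('side')
cv2.imwrite('pics/t.png',T['pixels']);cv2.imwrite('pics/s.png',S['pixels'])
def mask(f,box):
    h=cv2.cvtColor(f['pixels'],cv2.COLOR_BGR2HSV);m=cv2.inRange(h,(100,120,20),(130,255,255))
    k=np.zeros_like(m);k[box[1]:box[3],box[0]:box[2]]=255;return m&k
m=mask(T,(225,165,330,290));b=blobs(m,4)
for c in b:print('top blob',cv2.contourArea(c),np.round(cv2.minAreaRect(c)[0],1),np.round(cv2.minAreaRect(c)[1],1),cv2.boundingRect(c))
m=mask(S,(200,int(proj(S,P)[1])+5,320,300));c=max(blobs(m,8),key=lambda c:c[:,0,1].mean())
x,y,w,hh=cv2.boundingRect(c);print('side blob',x,y,w,hh)
xc=x+w//2
print('col',[(r,S['pixels'][r,xc-1:xc+2].mean(0).astype(int).tolist()) for r in range(y-3,y+hh+3)])
print('P',P,'s',P@u,'F',s['contact_force'].round(1))
E
python3 tri.py
```

```text
top blob 27.5 [283.9 214.5] [ 3.3 11.7] (280, 209, 9, 11)
side blob 248 235 15 13
col [(232, [165, 161, 155]), (233, [164, 158, 152]), (234, [156, 143, 134]), (235, [142, 106, 89]), (236, [134, 78, 46]), (237, [132, 71, 28]), (238, [121, 65, 26]), (239, [98, 52, 21]), (240, [73, 39, 17]), (241, [62, 33, 14]), (242, [61, 32, 14]), (243, [60, 32, 14]), (244, [60, 32, 15]), (245, [59, 32, 14]), (246, [59, 34, 19]), (247, [65, 51, 47]), (248, [77, 78, 80]), (249, [82, 88, 92]), (250, [83, 89, 93])]
P [0.57503523 0.00716573 0.06099243] s 0.3340938607686565 F [ 0.6 -0.8 -0.5]
```

```bash
cat >> h.py <<'E'
def tri(fs,pxs):
    A=[];b=[]
    for f,p in zip(fs,pxs):
        c=-f['R'].T@f['t'];d=f['R'].T@np.linalg.solve(f['camera_matrix'],[p[0],p[1],1.]);d/=np.linalg.norm(d);M=np.eye(3)-np.outer(d,d);A.append(M);b.append(M@c)
    X=np.linalg.lstsq(np.vstack(A),np.hstack(b),rcond=None)[0];return X,[np.round(proj(f,X)-p,1) for f,p in zip(fs,pxs)]
E
python3 - <<'E'
from h import *
T=dict(np.load('pics/top0.npz'));S=dict(np.load('pics/side0.npz'))
X,r=tri([T,S],[(283.9,214.5),(255.3,237.2)]);print(X,r)
u=np.array([.568,.823]);print('s',X[:2]@u)
X2=ray(S,(255,247),.004);print(X2,X2[:2]@u)
# inner edge vs band: side px to plane through line
E
```

```text
[ 0.50691687 -0.09334588  0.0375208 ] [array([ 0. , -0.1]), array([-0.1,  0. ])]
s 0.21110511849601074
[ 0.51124288 -0.08195095  0.004     ] 0.22294032585000084
```

```bash

python3 -m handwheel '[[-1,0,0,0.06,0],[-1,-0.05,0,0,0],[-1,-0.05,0,0,0],[-1,0,0,0,0]]' 15| grep -E 'pos|force'
python3 -m handwheel '[[-1,-0.04,0,-0.07,0],[-1,-0.04,0,-0.08,0],[-1,0,0,0,0]]' | grep -E 'pos|force'
python3 -m handwheel '[[-1,-0.04,0,-0.08,0],[-1,-0.04,0,-0.08,0],[-1,0,0,0,0]]' | grep -E 'pos|force'
python3 tri.py
```

```text
tcp_pos: [0.5726, 0.0025, 0.0572]
contact_force: [7.3, 15.5, 4.7]
gripper_force: 15.0
tcp_pos: [0.5684, -0.0031, 0.0686]
contact_force: [4.2, 8.6, 3.1]
gripper_force: 15.0
tcp_pos: [0.5642, -0.0088, 0.0801]
contact_force: [1.7, 4.4, 2.5]
gripper_force: 15.0
top blob 20.5 [286.7 216.1] [ 2.7 11.1] (284, 211, 7, 11)
side blob 247 240 15 10
col [(237, [164, 159, 154]), (238, [163, 156, 150]), (239, [155, 138, 128]), (240, [142, 103, 84]), (241, [137, 80, 45]), (242, [135, 75, 32]), (243, [125, 69, 30]), (244, [102, 55, 22]), (245, [70, 37, 16]), (246, [49, 27, 13]), (247, [45, 24, 11]), (248, [48, 28, 18]), (249, [54, 46, 43]), (250, [73, 75, 78]), (251, [78, 84, 88]), (252, [67, 72, 75])]
P [ 0.56416726 -0.00878798  0.08012551] s 0.31490872386611524 F [1.7 4.4 2.5]
```

```bash

python3 -m handwheel '[[-1,-0.065,0,-0.075,0],[-1,-0.065,0,-0.075,0],[-1,-0.06,0,-0.08,0],[-1,0,0,0,0]]' | grep -E 'pos|force'
python3 -m handwheel '[[-1,-0.075,0,-0.065,0],[-1,-0.075,0,-0.065,0],[-1,-0.075,0,-0.065,0],[-1,0,0,0,0]]' | grep -E 'pos|force'
python3 tri.py
```

```text
tcp_pos: [0.5556, -0.0208, 0.097]
contact_force: [0.1, 1.2, 3.3]
gripper_force: 15.0
tcp_pos: [0.5457, -0.0348, 0.1116]
contact_force: [-0.4, 0.4, 2.5]
gripper_force: 15.0
side blob 246 243 16 7
col [(240, [153, 160, 154]), (241, [153, 158, 153]), (242, [150, 150, 143]), (243, [141, 117, 102]), (244, [132, 84, 57]), (245, [126, 70, 33]), (246, [119, 65, 27]), (247, [102, 56, 23]), (248, [75, 43, 25]), (249, [62, 53, 50]), (250, [74, 78, 81]), (251, [79, 85, 89]), (252, [67, 72, 75])]
P [ 0.54568744 -0.03483187  0.11158085] s 0.2829001681039366 F [-0.4  0.4  2.5]
```

```bash

python3 -m handwheel '[[-1,-0.05,0,0,0],[-1,-0.05,0,0,0],[-1,0,0,0,0]]' | grep -E 'pos|force'
python3 -m handwheel '[[-1,-0.08,0,-0.04,0],[-1,-0.08,0,-0.04,0],[-1,0,0,0,0]]' | grep -E 'pos|force'
python3 tri.py; python3 -c "
import cv2;a=cv2.imread('pics/s.png')[120:270,190:340];b=cv2.imread('pics/t.png')[120:270,200:350]
cv2.imwrite('pics/c6.png',cv2.resize(cv2.hconcat([a,b]),(800,400)))"
```

```text
tcp_pos: [0.5433, -0.0396, 0.1127]
contact_force: [3.8, 11.7, 12.7]
gripper_force: 15.0
tcp_pos: [0.5358, -0.05, 0.1184]
contact_force: [2.2, 7.8, 11.9]
gripper_force: 15.0
side blob 246 245 16 6
col [(242, [142, 157, 154]), (243, [142, 156, 154]), (244, [140, 148, 144]), (245, [133, 116, 104]), (246, [124, 81, 56]), (247, [117, 65, 30]), (248, [110, 59, 23]), (249, [97, 54, 27]), (250, [79, 60, 53]), (251, [75, 76, 78]), (252, [65, 70, 72]), (253, [54, 58, 61])]
P [ 0.53575121 -0.04995382  0.11844404] s 0.26526033593172177 F [ 2.2  7.8 11.9]
```

View pics/c6.png

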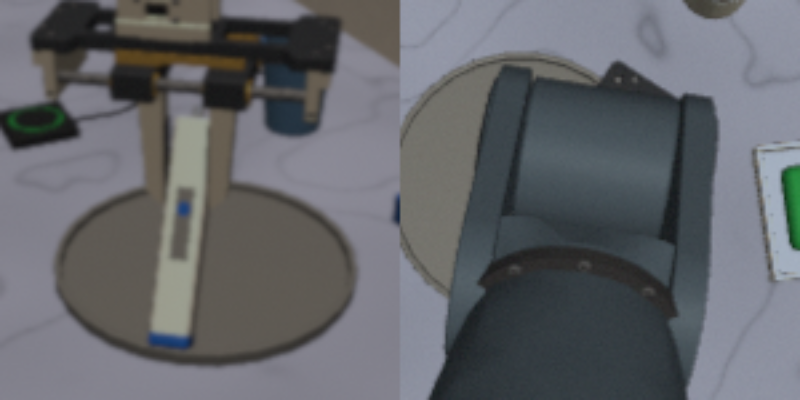

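It now leans at roughly 55–60° with its base against the rim. I continue.

```bash

python3 -m handwheel '[[-1,-0.05,0,-0.06,0],[-1,-0.06,0,-0.05,0],[-1,0,0,0,0]]' | grep -E 'pos|force'
python3 -m handwheel '[[-1,-0.06,0,-0.04,0],[-1,-0.06,0,-0.03,0],[-1,0,0,0,0]]' | grep -E 'pos|force'
python3 -m handwheel '[[-1,-0.06,0,-0.02,0],[-1,0,0,0,0]]' | grep -E 'pos|force'
python3 tri.py
```

```text
tcp_pos: [0.5296, -0.0576, 0.1255]
contact_force: [-0.1, 0.1, -1.2]
gripper_force: 15.0
tcp_pos: [0.5248, -0.065, 0.1309]
contact_force: [0.5, 1.0, -0.9]
gripper_force: 15.0
tcp_pos: [0.5223, -0.0685, 0.1323]
contact_force: [0.3, -0.2, -1.2]
gripper_force: 15.0
side blob 243 247 16 6
col [(244, [141, 155, 155]), (245, [141, 155, 154]), (246, [140, 148, 146]), (247, [133, 121, 110]), (248, [124, 85, 64]), (249, [117, 65, 32]), (250, [111, 59, 23]), (251, [100, 54, 21]), (252, [78, 47, 31]), (253, [58, 49, 47]), (254, [57, 57, 59]), (255, [87, 83, 85])]
P [ 0.52229779 -0.06850126  0.1323393 ] s 0.24187323164398938 F [ 0.3 -0.2 -1.2]
```

```bash
python3 ang.py .132 .008;python3 ang.py .126 .008;  python3 - <<'E'
from h import *
# stud end / top end of white bar in side view
im=cv2.imread('pics/s.png');h=cv2.cvtColor(im,cv2.COLOR_BGR2HSV)
print([ (r,im[r,248+int((250-r)*.12)].tolist()) for r in range(160,185,1)])
E
```

```text
blue 250.33333333333334 246.5 252.5 48.0
theta [77.5 13.  78. ] P [ 0.52252303 -0.06814735  0.13223945] inner edge [ 0.51847608 -0.07397073 -0.00139343] outer [ 0.50287594 -0.09641863  0.00466636] F [ 0.1 -0.8 -0.7]
blue 250.3673469387755 246.5 252.5 49.0
theta [71.  18.  71.5] P [ 0.52252823 -0.06809274  0.13220934] inner edge [ 0.51099093 -0.08469835  0.00591158] outer [ 0.49588499 -0.10644027  0.01502761] F [ 0.8 -0.2 -0.3]
[(160, [130, 121, 121]), (161, [137, 130, 129]), (162, [149, 148, 146]), (163, [148, 157, 154]), (164, [144, 157, 155]), (165, [143, 158, 156]), (166, [143, 157, 155]), (167, [143, 157, 155]), (168, [143, 157, 156]), (169, [143, 158, 156]), (170, [143, 157, 156]), (171, [143, 157, 156]), (172, [143, 157, 155]), (173, [143, 157, 155]), (174, [143, 157, 155]), (175, [143, 157, 156]), (176, [142, 156, 155]), (177, [143, 158, 156]), (178, [143, 157, 156]), (179, [142, 157, 155]), (180, [143, 157, 156]), (181, [143, 156, 155]), (182, [142, 157, 155]), (183, [142, 157, 155]), (184, [142, 157, 156])]
```

View pics/last.png

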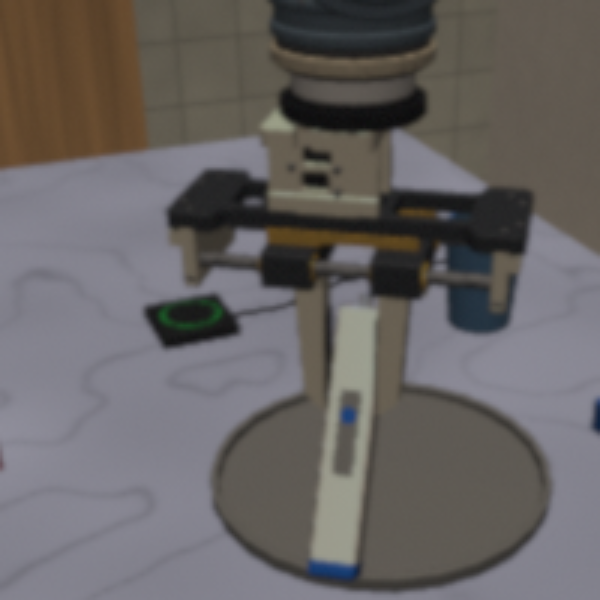

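```bash
cat > fit.py <<'E'
# theta and L from rows of the upper and lower end edges of the outer (camera-facing) face
from plant import sense,optics
from h import *
from scipy.optimize import least_squares
s=sense();f=optics.grab_frame('side');P=s['tcp_pos'];u=s['orientation'][:,0];z=np.array([0,0,1.]);im=f['pixels'].astype(int)
h=cv2.cvtColor(f['pixels'],cv2.COLOR_BGR2HSV);cv2.imwrite('pics/f.png',f['pixels'])
pc=proj(f,P);m=cv2.inRange(h,(100,120,20),(130,255,255));m[:int(pc[1])+25]=0;yy,xx=np.mgrid[:384,:512];m[abs(xx-pc[0])>30]=0
c=max(blobs(m,5),key=lambda c:c[:,0,1].mean());bx=c[:,0,0].mean()
w=(h[...,1]<45)&(h[...,2]>135)&(h[...,0]<100)
G=lambda p:im[int(round(p[1])),int(round(p[0]))-2:int(round(p[0]))+3].mean(0)
lo=c[:,0,1].max()+.5
# walk up the bar's centre line until it is no longer yellowish white
col=lambda r:bx+(pc[0]-bx)*(c[:,0,1].mean()-r)/(c[:,0,1].mean()-pc[1])
r=int(pc[1]);
while r>60 and G((col(r),r))[1]>G((col(r),r))[0]+4 and G((col(r),r))[1]>125: r-=1
hi=r+.5
def res(p,off=.008):
    t,L=p;a=np.cos(t)*u+np.sin(t)*z;n=-np.sin(t)*u+np.cos(t)*z;B=P-L*a+(.014-off)*n
    return [proj(f,B)[1]-lo,proj(f,B+.16*a)[1]-hi]
for t0 in(.9,1.3,1.6):
    q=least_squares(res,[t0,.13]);t,L=q.x;a=np.cos(t)*u+np.sin(t)*z;n=-np.sin(t)*u+np.cos(t)*z
    inn=P-L*a-.022*n;out=P-L*a+.006*n
    print('th',np.degrees(t).round(1),'L',L.round(4),'cost',q.cost.round(2),'inner s,z',(inn@u).round(4),inn[2].round(4),'outer',(out@u).round(4),out[2].round(4))
print('rows',hi,lo,'col',bx.round(1),'P',P.round(4),'Ps',(P@u).round(4),'F',s['contact_force'].round(1))
E
python3 fit.py
```

```text
th 63.6 L 0.1214 cost 0.0 inner s,z 0.2078 0.0137 outer 0.1828 0.0262
th 63.6 L 0.1214 cost 0.0 inner s,z 0.2078 0.0137 outer 0.1828 0.0262
th 63.6 L 0.1214 cost 0.0 inner s,z 0.2078 0.0137 outer 0.1828 0.0262
rows 162.5 252.5 col 250.5 P [ 0.5225 -0.0681  0.1322] Ps 0.2422 F [ 0.8 -0.2 -0.3]
```

```bash

python3 -m handwheel '[[-1,0.07,0,0,0],[-1,0,0,0.06,0],[-1,0,0,0.03,0],[-1,0,0,0,0]]' | grep -E 'pos|force'
python3 -m handwheel '[[-1,-0.06,0,0,0],[-1,-0.06,0,0,0],[-1,0,0,0,0]]' | grep -E 'pos|force'
python3 -m handwheel '[[-1,-0.06,0,0,0],[-1,-0.06,0,0,0],[-1,0,0,0,0]]' | grep -E 'pos|force'
python3 fit.py | tail -2
```

```text
tcp_pos: [0.5252, -0.0637, 0.1249]
contact_force: [-0.9, 0.4, -0.4]
gripper_force: 15.0
tcp_pos: [0.52, -0.0718, 0.1256]
contact_force: [-0.4, 0.8, -2.1]
gripper_force: 15.0
tcp_pos: [0.5149, -0.0791, 0.1255]
contact_force: [-0.3, -0.4, -1.6]
gripper_force: 15.0
th 63.4 L 0.1215 cost 0.0 inner s,z 0.1944 0.007 outer 0.1693 0.0195
rows 169.5 260.5 col 249.1 P [ 0.5149 -0.0791  0.1255] Ps 0.2291 F [-0.3 -0.4 -1.6]
```

```bash

python3 -m handwheel '[[-1,0.12,0,0,0],[-1,0.12,0,0,0],[-1,0.06,0,0.04,0],[-1,0,0,0.04,0],[-1,0,0,0,0]]' | grep -E 'pos|force'
python3 -m handwheel '[[-1,0,0,0.03,0],[-1,0,0,0.03,0],[-1,0,0,0,0]]' | grep -E 'pos|force'
python3 -m handwheel '[[-1,0,0,0.03,0],[-1,0,0,0,0]]' | grep -E 'pos|force'
python3 fit.py | tail -2
```

```text
tcp_pos: [0.5304, -0.059, 0.121]
contact_force: [3.2, 7.2, 14.8]
gripper_force: 15.0
tcp_pos: [0.5313, -0.0589, 0.1174]
contact_force: [4.8, 9.3, 18.7]
gripper_force: 15.0
tcp_pos: [0.5314, -0.0589, 0.1152]
contact_force: [5.3, 10.5, 20.7]
gripper_force: 15.0
th 65.0 L 0.1167 cost 0.0 inner s,z 0.2256 -0.0001 outer 0.2003 0.0116
rows 165.5 252.5 col 251.9 P [ 0.5314 -0.0589  0.1152] Ps 0.2555 F [ 5.3 10.5 20.7]
```

```bash

python3 -m handwheel '[[-1,-0.06,0,-0.02,0],[-1,-0.06,0,0,0],[-1,0,0,0,0]]' | grep -E 'pos|force'
python3 -m handwheel '[[-1,-0.06,0,0,0],[-1,-0.06,0,0,0],[-1,0,0,0,0]]' | grep -E 'pos|force'
python3 fit.py | tail -2
python3 -m handwheel '[[-1,-0.06,0,0,0],[-1,-0.06,0,0,0],[-1,0,0,0,0]]' | grep -E 'pos|force'
python3 fit.py | tail -2
```

```text
tcp_pos: [0.5259, -0.0668, 0.1168]
contact_force: [3.4, 9.2, 20.4]
gripper_force: 15.0
tcp_pos: [0.5207, -0.0744, 0.1168]
contact_force: [3.7, 7.9, 20.5]
gripper_force: 15.1
th 97.7 L 0.1545 cost 0.0 inner s,z 0.2785 -0.0332 outer 0.2507 -0.037
rows 193.5 254.5 col 252.0 P [ 0.5207 -0.0744  0.1168] Ps 0.2367 F [ 3.7  7.9 20.5]
tcp_pos: [0.5155, -0.082, 0.1168]
contact_force: [2.8, 6.6, 21.6]
gripper_force: 15.1
th 100.7 L 0.1545 cost 0.0 inner s,z 0.2771 -0.0307 outer 0.2495 -0.036
rows 196.5 254.5 col 251.9 P [ 0.5155 -0.082   0.1168] Ps 0.2274 F [ 2.8  6.6 21.6]
```

The base is holding still on the floor (row 254.5) while the grip point moves over it, so it keeps turning. I continue in small steps.

```bash

for k in 1; do
python3 -m handwheel '[[-1,-0.06,0,-0.01,0],[-1,-0.06,0,-0.01,0],[-1,0,0,0,0]]' | grep -E 'pos|force: \['
python3 -m handwheel '[[-1,-0.06,0,-0.005,0],[-1,0,0,0,0]]' | grep -E 'pos|force: \['
python3 -m handwheel '[[-1,-0.05,0,0,0],[-1,0,0,0,0]]' | grep -E 'pos|force: \['
done
python3 - <<'E'
from plant import optics,sense
from h import *
f=optics.grab_frame('side');im=f['pixels'];cv2.imwrite('pics/f2.png',im);P=sense()['tcp_pos'];pc=proj(f,P);print(pc)
for c in(250,256,262):print(c,[(r,im[r,c].tolist()) for r in range(150,260,3)])
E
```

```text
tcp_pos: [0.5096, -0.0895, 0.1178]
contact_force: [0.9, 3.4, 18.2]
tcp_pos: [0.5069, -0.0932, 0.118]
contact_force: [1.7, 4.7, 18.4]
tcp_pos: [0.5047, -0.0963, 0.118]
contact_force: [-0.2, 3.8, 18.5]
[254.39686978 201.34030043]
250 [(150, [40, 42, 45]), (153, [26, 27, 25]), (156, [31, 68, 91]), (159, [111, 109, 116]), (162, [136, 125, 126]), (165, [105, 101, 103]), (168, [58, 62, 64]), (171, [107, 115, 123]), (174, [118, 127, 135]), (177, [116, 125, 134]), (180, [118, 128, 138]), (183, [119, 130, 141]), (186, [121, 132, 143]), (189, [121, 133, 143]), (192, [121, 132, 143]), (195, [121, 133, 144]), (198, [119, 131, 142]), (201, [119, 130, 141]), (204, [120, 131, 141]), (207, [112, 122, 131]), (210, [109, 119, 128]), (213, [108, 118, 127]), (216, [106, 117, 125]), (219, [104, 114, 122]), (222, [92, 100, 108]), (225, [114, 126, 135]), (228, [122, 135, 145]), (231, [122, 134, 144]), (234, [121, 134, 144]), (237, [122, 134, 145]), (240, [121, 134, 144]), (243, [122, 134, 144]), (246, [120, 133, 144]), (249, [121, 134, 144]), (252, [113, 96, 94]), (255, [94, 54, 29]), (258, [144, 132, 133]
[... 942 characters left out ...]
62, [46, 46, 47]), (165, [42, 41, 41]), (168, [27, 26, 27]), (171, [23, 24, 24]), (174, [27, 25, 25]), (177, [94, 104, 112]), (180, [110, 123, 133]), (183, [98, 109, 118]), (186, [82, 91, 98]), (189, [83, 91, 98]), (192, [81, 90, 97]), (195, [81, 90, 98]), (198, [82, 91, 98]), (201, [82, 90, 98]), (204, [79, 88, 95]), (207, [80, 88, 95]), (210, [79, 88, 95]), (213, [77, 85, 92]), (216, [82, 90, 97]), (219, [72, 79, 84]), (222, [69, 75, 80]), (225, [67, 73, 79]), (228, [67, 73, 78]), (231, [66, 71, 76]), (234, [67, 72, 77]), (237, [69, 74, 79]), (240, [71, 77, 81]), (243, [73, 79, 84]), (246, [78, 83, 88]), (249, [76, 80, 84]), (252, [75, 80, 84]), (255, [53, 56, 59]), (258, [144, 133, 133])]
```

```bash
cat > fit2.py <<'E'
import sys
from plant import sense,optics
from h import *
from scipy.optimize import least_squares
s=sense();f=optics.grab_frame('side');P=s['tcp_pos'];u=s['orientation'][:,0];z=np.array([0,0,1.])
im=f['pixels'];cv2.imwrite('pics/f.png',im);pc=proj(f,P)
h=cv2.cvtColor(im,cv2.COLOR_BGR2HSV);m=cv2.inRange(h,(100,120,20),(130,255,255));m[:int(pc[1])+25]=0;xx=np.arange(512);m[:,abs(xx-pc[0])>30]=0
c=max(blobs(m,5),key=lambda c:c[:,0,1].mean());bx=int(c[:,0,0].mean());g=im[...,2].astype(float)
def edge(col,rows,lev):  # subpixel crossing of level
    v=g[rows,col-1:col+2].mean(1);i=np.where(np.diff(np.sign(v-lev))!=0)[0]
    return [round(float(rows[k]+(lev-v[k])/(v[k+1]-v[k])*(rows[k+1]-rows[k])),1) for k in i]
mb=m[:,bx-2:bx+3].any(1).nonzero()[0];lo=mb.max()+.5
up=edge(bx+1,np.arange(int(pc[1])-8,int(pc[1])-50,-1),100);hi=up[0]
def res(p,off=.008):
    t,L=p;a=np.cos(t)*u+np.sin(t)*z;n=-np.sin(t)*u+np.cos(t)*z;B=P-L*a+(.014-off)*n
    return [proj(f,B)[1]-lo,proj(f,B+.16*a)[1]-hi]
print('rows',up,lo,'blue col',bx,'P',P.round(4),'Ps',(P@u).round(4),'F',s['contact_force'].round(1),'T',np.round(s['ft_torque'],2))
for t0 in(1.2,1.6,1.9):
    q=least_squares(res,[t0,.12]);t,L=q.x;a=np.cos(t)*u+np.sin(t)*z;n=-np.sin(t)*u+np.cos(t)*z
    inn=P-L*a-.022*n;out=P-L*a+.006*n
    print('th',np.degrees(t).round(1),'L',L.round(4),'cost',q.cost.round(2),'inner',(inn@u).round(4),inn[2].round(4),'outer',(out@u).round(4),out[2].round(4))
E
python3 fit2.py
```

```text
rows [170.2, 165.3, 158.1] 255.5 blue col 251 P [ 0.5048 -0.0963  0.118 ] Ps 0.2092 F [-0.1  3.  18.6] T [ 0.74  0.19 -0.04]
th 79.5 L 0.1027 cost 0.0 inner 0.2119 0.013 outer 0.1844 0.018
th 79.5 L 0.1027 cost 0.0 inner 0.2119 0.013 outer 0.1844 0.018
th 79.5 L 0.1027 cost 0.0 inner 0.2119 0.013 outer 0.1844 0.018
```

```bash

python3 -m handwheel '[[-1,0,0,-0.15,0],[-1,0.2,0,-0.05,0],[-1,0.2,0,0,0],[-1,0.2,0,0,0],[-1,0,0,0,0]]' | grep -E 'pos|force: \['
python3 fit2.py | head -2
python3 -m handwheel '[[-1,0,0,0.07,0],[-1,0,0,0.07,0],[-1,0,0,0,0]]' | grep -E 'pos|force: \['
python3 -m handwheel '[[-1,0,0,0.04,0],[-1,0,0,0.04,0],[-1,0,0,0,0]]' | grep -E 'pos|force: \['
python3 fit2.py | head -2
```

```text
tcp_pos: [0.5294, -0.0576, 0.1306]
contact_force: [0.2, -0.4, -0.8]
rows [149.9, 145.5, 138.4] 234.5 blue col 255 P [ 0.5294 -0.0576  0.1306] Ps 0.2538 F [ 0.2 -0.4 -0.8] T [-0.09  0.15 -0.06]
th 76.4 L 0.1011 cost 0.0 inner 0.2514 0.0272 outer 0.2242 0.0338
tcp_pos: [0.5278, -0.0597, 0.1196]
contact_force: [-0.3, 0.3, -1.2]
tcp_pos: [0.5283, -0.0596, 0.1142]
contact_force: [0.0, -1.0, -1.6]
rows [159.7, 155.1, 153.8, 151.8, 148.4] 242.5 blue col 255 P [ 0.5283 -0.0596  0.1142] Ps 0.2525 F [ 0.  -1.  -1.6] T [-0.04  0.12  0.01]
th 76.7 L 0.1021 cost 0.0 inner 0.2505 0.0098 outer 0.2232 0.0163
```

```bash

python3 -m handwheel '[[-1,0,0,0.03,0],[-1,0,0,0,0]]' 6 | grep -E 'pos|force: \['
python3 -m handwheel '[[-1,0,0,0.03,0],[-1,0,0,0,0]]' | grep -E 'pos|force: \['
python3 -m handwheel '[[-1,0,0,0.03,0],[-1,0,0,0,0]]' | grep -E 'pos|force: \['
python3 fit2.py | head -2
```

```text
tcp_pos: [0.5284, -0.0595, 0.1122]
contact_force: [-0.9, 0.5, -1.2]
tcp_pos: [0.5287, -0.0594, 0.1103]
contact_force: [-0.0, -0.0, 2.4]
tcp_pos: [0.529, -0.0594, 0.1085]
contact_force: [-1.2, 1.9, 5.9]
rows [162.7, 158.4, 153.6] 243.5 blue col 255 P [ 0.529  -0.0594  0.1085] Ps 0.2531 F [-1.2  1.9  5.9] T [0.28 0.3  0.03]
th 79.2 L 0.1015 cost 0.0 inner 0.2556 0.0047 outer 0.2281 0.0099
```

```bash

python3 -m handwheel '[[-1,-0.04,0,-0.01,0],[-1,0,0,0,0]]' | grep -E 'pos|force: \['
python3 -m handwheel '[[-1,-0.04,0,-0.01,0],[-1,0,0,0,0]]' | grep -E 'pos|force: \['
python3 fit2.py | head -2
python3 -m handwheel '[[-1,-0.04,0,-0.01,0],[-1,0,0,0,0]]' | grep -E 'pos|force: \['
python3 fit2.py | head -2
```

```text
tcp_pos: [0.5268, -0.0621, 0.1089]
contact_force: [0.0, 1.6, 3.0]
tcp_pos: [0.5247, -0.0647, 0.1092]
contact_force: [0.9, -0.0, -0.5]
rows [164.4, 159.8, 153.2] 245.5 blue col 255 P [ 0.5247 -0.0647  0.1092] Ps 0.2462 F [ 0.9 -0.  -0.5] T [-0.07  0.12  0.02]
th 79.6 L 0.102 cost 0.0 inner 0.2495 0.0049 outer 0.2219 0.01
tcp_pos: [0.5231, -0.0672, 0.1101]
contact_force: [0.3, 0.7, -1.7]
rows [164.6, 160.2, 153.3] 245.5 blue col 255 P [ 0.5231 -0.0672  0.1101] Ps 0.2434 F [ 0.3  0.7 -1.7] T [-0.06  0.16 -0.05]
th 80.5 L 0.1015 cost 0.0 inner 0.2484 0.0064 outer 0.2207 0.011
```

```bash

python3 -m handwheel '[[-1,0,0,0.04,0],[-1,0,0,0.03,0],[-1,0,0,0,0]]' | grep -E 'pos|force: \['
python3 -m handwheel '[[-1,-0.05,0,0,0],[-1,0,0,0,0]]' | grep -E 'pos|force: \['
python3 -m handwheel '[[-1,-0.05,0,0,0],[-1,0,0,0,0]]' | grep -E 'pos|force: \['
python3 fit2.py | head -2
python3 -m handwheel '[[-1,-0.05,0,0,0],[-1,0,0,0,0]]' | grep -E 'pos|force: \['
python3 fit2.py | head -2
```

```text
tcp_pos: [0.5239, -0.0668, 0.1053]
contact_force: [-0.1, 0.8, 4.8]
tcp_pos: [0.5216, -0.0701, 0.1053]
contact_force: [-0.5, 1.9, 4.8]
tcp_pos: [0.5192, -0.0733, 0.1052]
contact_force: [-1.0, 0.6, 5.1]
rows [169.6, 165.5, 158.1] 247.5 blue col 255 P [ 0.5192 -0.0733  0.1052] Ps 0.2362 F [-1.   0.6  5.1] T [ 0.22  0.31 -0.02]
th 84.9 L 0.1003 cost 0.0 inner 0.2491 0.0033 outer 0.2212 0.0058
tcp_pos: [0.5169, -0.0764, 0.105]
contact_force: [-0.2, 0.1, 4.4]
rows [170.8, 166.9, 159.5] 247.5 blue col 255 P [ 0.5169 -0.0764  0.105 ] Ps 0.2322 F [-0.2  0.1  4.4] T [ 0.13  0.18 -0.  ]
th 86.8 L 0.0993 cost 0.0 inner 0.2487 0.0046 outer 0.2207 0.0061
```

```bash

python3 -m handwheel '[[-1,-0.05,0,0,0],[-1,0,0,0,0]]' | grep -E 'pos|force: \['
python3 -m handwheel '[[-1,-0.02,0,0.02,0],[-1,0,0,0,0]]' | grep -E 'pos|force: \['
python3 fit2.py | head -2
python3 -c "
import cv2;a=cv2.imread('pics/f.png')[60:260,160:360]
cv2.imwrite('pics/c7.png',cv2.resize(a,(600,600)))"
```

```text
tcp_pos: [0.5146, -0.0795, 0.1047]
contact_force: [0.2, 0.2, 1.4]
tcp_pos: [0.514, -0.0807, 0.1036]
contact_force: [-1.1, -1.1, 5.8]
rows [173.4, 169.1, 161.5] 248.5 blue col 255 P [ 0.514  -0.0807  0.1036] Ps 0.227 F [-1.1 -1.1  5.8] T [ 0.02  0.34 -0.01]
th 89.0 L 0.0989 cost 0.0 inner 0.2473 0.0044 outer 0.2193 0.0049
```

The handle now measures about 89° and its base is flat on the tray floor. I firm up the grip, lift it and carry it over.

```bash

python3 -m handwheel '[[-1,0,0,0,0],[-1,0,0,0,0],[-1,0,0,-0.1,0],[-1,0,0,-0.2,0],[-1,0,0,-0.2,0]]' 20 | grep -E 'pos|force'
python3 -m handwheel '[[-1,0.15,-0.107,-0.1,0],[-1,0.3,-0.213,0,0],[-1,0.35,-0.249,0,0],[-1,0.35,-0.249,0,0],[-1,0.35,-0.249,0,0]]' | grep -E 'pos|force'
python3 -m handwheel '[[-1,0.35,-0.249,0,0],[-1,0.35,-0.249,0,0],[-1,0.35,-0.249,0,0],[-1,0.35,-0.249,0,0],[-1,0.35,-0.249,0,0]]' | grep -E 'pos|force'
python3 -m handwheel '[[-1,0.3,-0.213,0,0],[-1,0.2,-0.142,0,0],[-1,0.1,-0.071,0,0],[-1,0,0,0,0],[-1,0,0,0,0]]' | grep -E 'pos|force'
python3 fit2.py | head -2
python3 - <<'E'
from h import *
from plant import sense
S=dict(np.load('pics/side0.npz'));im=cv2.imread('pics/f.png');P=sense()['tcp_pos'];pc=proj(S,P);print(pc,P)
h=cv2.cvtColor(im,cv2.COLOR_BGR2HSV);m=cv2.inRange(h,(100,120,20),(130,255,255));m[:int(pc[1])+10]=0
for c in blobs(m,5):print(cv2.boundingRect(c),cv2.contourArea(c))
print('ring ctr px',proj(S,[.513,.279,.014]))
E
```

```text
tcp_pos: [0.5136, -0.0804, 0.1412]
contact_force: [-0.1, -0.9, -0.8]
gripper_force: 20.0
tcp_pos: [0.5118, 0.0596, 0.1482]
contact_force: [0.5, 1.1, -0.8]
gripper_force: 20.0
tcp_pos: [0.5097, 0.2207, 0.1482]
contact_force: [0.2, -0.1, -0.8]
gripper_force: 20.0
tcp_pos: [0.5098, 0.2734, 0.1482]
contact_force: [0.8, -0.2, -1.1]
gripper_force: 20.0
[198.23417243 117.16709481] [0.50992644 0.27314278 0.14827508]
(339, 193, 11, 14) 100.0
(290, 134, 24, 7) 27.0
ring ctr px [203.28302336 164.22224269]Traceback (most recent call last):
  File "fit2.py", line 8, in <module>
    c=max(blobs(m,5),key=lambda c:c[:,0,1].mean());bx=int(c[:,0,0].mean());g=im[...,2].astype(float)
ValueError: max() iterable argument is empty
```

```bash
python3 - <<'E'
from h import *
im=cv2.imread('pics/f.png');S=dict(np.load('pics/side0.npz'))
print(proj(S,[.514,.279,.046]),proj(S,[.514,.279,.05]))
h=cv2.cvtColor(im,cv2.COLOR_BGR2HSV)
print([(r,im[r,202].tolist(),h[r,202].tolist()) for r in range(120,170,2)])
cv2.imwrite('pics/c8.png',cv2.resize(im[70:200,120:290],(784,600)))
E
```

```text
[202.64283306 153.39155433] [202.51556916 152.01877049]
[(120, [89, 97, 105], [15, 39, 105]), (122, [87, 95, 103], [15, 40, 103]), (124, [90, 99, 108], [15, 42, 108]), (126, [96, 106, 114], [17, 40, 114]), (128, [98, 108, 116], [17, 40, 116]), (130, [98, 108, 116], [17, 40, 116]), (132, [101, 111, 120], [16, 40, 120]), (134, [102, 112, 121], [16, 40, 121]), (136, [102, 112, 121], [16, 40, 121]), (138, [102, 112, 122], [15, 42, 122]), (140, [102, 113, 122], [17, 42, 122]), (142, [102, 113, 122], [17, 42, 122]), (144, [102, 113, 121], [17, 40, 121]), (146, [103, 113, 121], [17, 38, 121]), (148, [103, 113, 122], [16, 40, 122]), (150, [101, 106, 113], [13, 27, 113]), (152, [89, 57, 43], [111, 132, 89]), (154, [96, 78, 73], [113, 61, 96]), (156, [137, 126, 126], [120, 20, 137]), (158, [124, 115, 115], [120, 19, 124]), (160, [50, 62, 46], [68, 66, 62]), (162, [26, 29, 25], [68, 35, 29]), (164, [23, 24, 24], [30, 11, 24]), (166, [26, 27, 26], [60, 9, 27]), (168, [33, 66, 24], [66, 162, 66])]
```

View pics/c8.png

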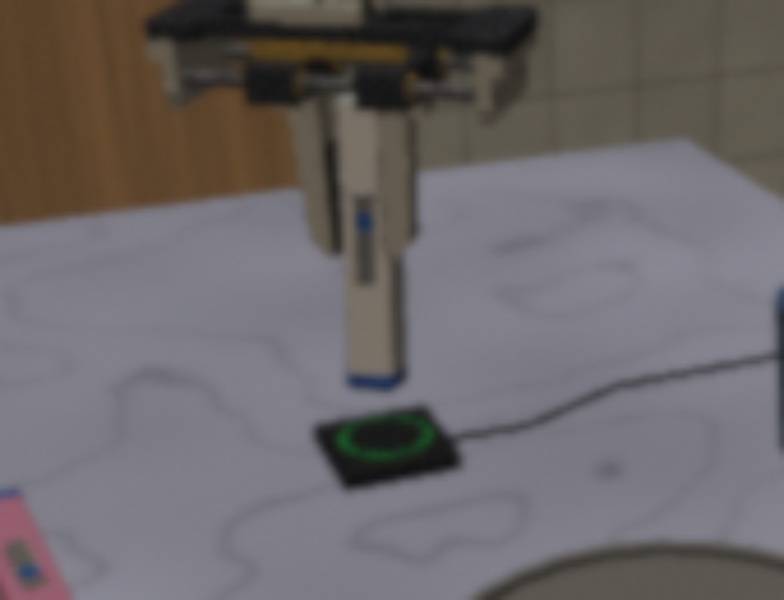

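The handle hangs upright above the pad. In the crop, the blue base spans x 348–405 and its lower edge is at y≈388. The ring centre is at (385,437).

```bash
python3 - <<'E'
from h import *
S=dict(np.load('pics/side0.npz'));im=cv2.imread('pics/f.png').astype(int)
u=np.array([.568,.823,0]);v=np.array([.823,-.568,0]);t=np.array([.513,.279,.0486])
for nm,p in(('FL',t-.014*u-.014*v),('FR',t-.014*u+.014*v),('BR',t+.014*u+.014*v),('F',t-.014*u)):print(nm,proj(S,p))
for r in(150,152,153):print(r,[int(im[r,c,0]-im[r,c,2]) for c in range(190,215)])
for c in(197,200,203,206):print(c,[int(im[r,c,0]-im[r,c,2]) for r in range(147,160)])
E
```

```text
FL [195.38184694 154.34580363]
FR [205.55512332 155.20540365]
BR [208.87080782 150.81790469]
F [200.45567364 154.77452112]
150 [10, 10, 10, 10, 12, 10, 3, -5, -9, -11, -11, -11, -12, -12, -9, -5, 4, 11, 11, 11, 10, 11, 10, 10, 10]
152 [10, 9, 9, 10, 15, 27, 42, 48, 48, 48, 47, 46, 46, 48, 46, 38, 19, 12, 11, 10, 10, 9, 11, 10, 10]
153 [9, 10, 9, 10, 12, 19, 27, 34, 36, 38, 41, 45, 48, 51, 44, 25, 15, 11, 10, 10, 10, 11, 10, 10, 9]
197 [-20, -20, -16, -5, 21, 48, 34, 15, 11, 10, 10, 9, 9]
200 [-20, -19, -19, -11, 16, 47, 41, 18, 12, 10, 10, 10, 6]
203 [-19, -19, -18, -12, 18, 48, 51, 24, 13, 10, 9, 9, 6]
206 [-8, -8, -5, 4, 17, 19, 15, 11, 10, 10, 9, 7, 4]
```

```bash

python3 -m handwheel '[[-1,-0.04,0,0.1,0],[-1,0,0,0.1,0],[-1,0,0,0.1,0],[-1,0,0,0.08,0],[-1,0,0,0,0]]' | grep -E 'pos|force: \['
python3 -m handwheel '[[-1,0,0,0.02,0],[-1,0,0,0.02,0],[-1,0,0,0,0]]' | grep -E 'pos|force: \['
python3 -m handwheel '[[-1,0,0,0.015,0],[-1,0,0,0.015,0],[-1,0,0,0,0]]' | grep -E 'pos|force: \['
python3 - <<'E'
from h import *
from plant import optics
f=optics.grab_frame('side');cv2.imwrite('pics/f3.png',f['pixels']);im=f['pixels'].astype(int)
u=np.array([.568,.823,0]);v=np.array([.823,-.568,0]);t=np.array([.513,.279,.0145])
for nm,p in(('FL',t-.014*u-.014*v),('FR',t-.014*u+.014*v),('BR',t+.014*u+.014*v),('F',t-.014*u)):print(nm,proj(f,p))
for c in(198,200,203,206):print(c,[(r,int(im[r,c,0]-im[r,c,2])) for r in range(158,174)])
for r in(160,162,164):print(r,[int(im[r,c,0]-im[r,c,2]) for c in range(190,215)])
E
```

```text
tcp_pos: [0.5079, 0.2711, 0.1187]
contact_force: [-0.5, -0.6, -1.5]
tcp_pos: [0.5084, 0.2714, 0.1169]
contact_force: [-0.3, 0.2, -0.6]
tcp_pos: [0.5083, 0.2714, 0.1145]
contact_force: [-0.1, -0.3, -0.7]
FL [196.59492453 165.9211607 ]
FR [206.57948038 166.82164388]
BR [209.80800974 162.22968255]
F [201.57486871 166.37028994]
198 [(158, -19), (159, -19), (160, -19), (161, -18), (162, -10), (163, 16), (164, 48), (165, 53), (166, 30), (167, 10), (168, 5), (169, 1), (170, 0), (171, 1), (172, -1), (173, 0)]
200 [(158, -19), (159, -19), (160, -19), (161, -19), (162, -11), (163, 16), (164, 47), (165, 56), (166, 32), (167, 11), (168, 6), (169, 4), (170, 0), (171, 0), (172, -1), (173, -1)]
203 [(158, -19), (159, -19), (160, -19), (161, -19), (162, -12), (163, 14), (164, 44), (165, 57), (166, 38), (167, 14), (168, 8), (169, 4), (170, 0), (171, 1), (172, -1), (173, 3)]
206 [(158, -10), (159, -11), (160, -11), (161, -10), (162, -2), (163, 14), (164, 29), (165, 31), (166, 17), (167, 8), (168, 5), (169, 4), (170, 0), (171, 1), (172, -2), (173, 4)]
160 [9, 9, 9, 8, 6, 1, -11, -17, -19, -19, -19, -19, -19, -19, -18, -15, -11, -7, -3, 0, 3, 3, 2, 6, 7]
162 [4, 3, 2, 3, 4, 6, 1, -5, -10, -11, -11, -12, -12, -12, -13, -9, -2, 9, 15, 9, 3, 5, 6, 5, 4]
164 [-1, 1, 1, 8, 11, 20, 36, 46, 48, 48, 47, 47, 46, 44, 39, 36, 29, 21, 12, 4, 0, 7, 11, 9, 1]
```

```bash

python3 -m handwheel '[[-1,0,0.04,0,0],[-1,0,0,0.015,0],[-1,0,0,0,0]]' | grep -E 'pos|force: \['
python3 -m handwheel '[[-1,0,0,0.015,0],[-1,0,0,0,0]]' | grep -E 'pos|force: \['
python3 -m handwheel '[[-1,0,0,0.015,0],[-1,0,0,0,0]]' | grep -E 'pos|force: \['
```

```text
tcp_pos: [0.5112, 0.2696, 0.1138]
contact_force: [0.2, -1.0, 1.0]
tcp_pos: [0.5114, 0.2698, 0.1136]
contact_force: [-1.8, -1.9, 10.0]
tcp_pos: [0.5118, 0.2701, 0.1134]
contact_force: [-3.8, -2.4, 19.1]
```

```bash

python3 -m handwheel '[[-1,0,0,0,0],[-1,0,0,0,0],[-1,0,0,0,0]]' 5 | grep -E 'pos|force'
python3 fit2.py | head -3
python3 -m handwheel '[[-1,0,0,-0.01,0],[-1,0,0,0,0],[-1,0,0,0,0]]' 3 | grep -E 'pos|force'
python3 - <<'E'
from h import *
im=cv2.imread('pics/f.png').astype(int)
for r in(110,130,150,160):
    g=im[r,185:220,2];print(r,g.tolist())
E
```

```text
tcp_pos: [0.5116, 0.27, 0.1123]
contact_force: [-0.4, -1.3, 8.1]
gripper_force: 5.0
rows [110.3] 166.5 blue col 202 P [0.5116 0.27   0.1123] Ps 0.5139 F [-0.4 -1.3  8.1] T [-0.21  0.04  0.01]
th 94.6 L 0.1017 cost 0.0 inner 0.5438 0.0128 outer 0.5159 0.0105
th 94.6 L 0.1017 cost 0.0 inner 0.5438 0.0128 outer 0.5159 0.0105
tcp_pos: [0.5111, 0.2697, 0.1123]
contact_force: [1.3, -1.8, 4.0]
gripper_force: 3.0
110 [96, 99, 99, 99, 98, 93, 82, 65, 70, 97, 115, 119, 122, 120, 117, 109, 105, 103, 97, 88, 83, 82, 83, 79, 72, 66, 72, 92, 105, 112, 122, 129, 131, 130, 129]
130 [127, 127, 125, 117, 106, 101, 100, 96, 80, 48, 49, 88, 112, 104, 73, 43, 40, 64, 93, 104, 98, 98, 100, 99, 97, 84, 68, 84, 112, 125, 127, 128, 127, 128, 128]
150 [126, 128, 129, 129, 130, 130, 130, 131, 131, 130, 129, 125, 120, 123, 122, 123, 123, 122, 123, 122, 119, 104, 79, 67, 81, 108, 125, 127, 129, 128, 128, 127, 127, 128, 127]
160 [128, 128, 128, 126, 122, 120, 118, 111, 100, 93, 88, 86, 100, 117, 122, 122, 123, 123, 122, 123, 120, 112, 91, 67, 54, 41, 30, 36, 62, 95, 118, 126, 127, 127, 126]
```

```bash

python3 -m handwheel '[[-0.3,0,0,0,0],[-0.3,0,0,0,0],[-0.3,0,0,0,0],[-0.3,0,0,0,0],[-0.3,0,0,0,0]]' | grep -E 'time|pos|force|open'
python3 -m handwheel '[[0.2,0,0,0,0],[0.2,0,0,0,0],[0.2,0,0,0,0],[0.2,0,0,0,0],[0.2,0,0,0,0]]' | grep -E 'time|pos|force|open'
python3 - <<'E'
from h import *
from plant import optics
f=optics.grab_frame('side');im=f['pixels'].astype(int);cv2.imwrite('pics/f4.png',f['pixels'])
for c in(200,203):print(c,[(r,im[r,c].tolist()) for r in range(84,172,4)])
for r in(110,130,150,164):print(r,im[r,188:216,2].tolist())
u=np.array([.568,.823,0]);v=np.array([.823,-.568,0])
t=np.array([.513,.279,.014])
for zz in(0,.16):
    for nm,p in(('FL',t-.014*u-.014*v),('FR',t-.014*u+.014*v),('BR',t+.014*u+.014*v),('F',t-.014*u)):print(zz,nm,proj(f,p+[0,0,zz]).round(1))
E
```

```text
time_s: 27.45
tcp_pos: [0.5107, 0.2697, 0.1119]
contact_force: [-0.7, 0.4, -0.4]
opening: 0.0324
gripper_force: 0.0
time_s: 27.95
tcp_pos: [0.5108, 0.2697, 0.112]
contact_force: [0.2, -0.8, -0.4]
opening: 0.0559
gripper_force: 0.0
200 [(84, [54, 63, 68]), (88, [66, 75, 78]), (92, [38, 41, 43]), (96, [30, 64, 84]), (100, [69, 79, 84]), (104, [60, 62, 65]), (108, [141, 145, 141]), (112, [92, 102, 110]), (116, [93, 102, 110]), (120, [93, 102, 110]), (124, [94, 103, 110]), (128, [80, 88, 93]), (132, [67, 61, 59]), (136, [60, 56, 55]), (140, [53, 57, 59]), (144, [52, 55, 58]), (148, [89, 97, 105]), (152, [93, 102, 109]), (156, [93, 101, 109]), (160, [92, 101, 109]), (164, [92, 89, 91]), (168, [43, 67, 25])]
203 [(84, [64, 76, 81]), (88, [35, 38, 39]), (92, [31, 29, 30]), (96, [32, 57, 73]), (100, [70, 80, 85]), (104, [61, 64, 67]), (108, [114, 122, 124]), (112, [72, 79, 84]), (116, [75, 82, 88]), (120, [77, 84, 91]), (124, [83, 91, 98]), (128, [88, 96, 104]), (132, [88, 97, 104]), (136, [86, 94, 101]), (140, [87, 97, 105]), (144, [88, 97, 105]), (148, [91, 100, 108]), (152, [93, 102, 110]), (156, [93, 102, 110]), (160, [93, 102, 110]), (164, [91, 95, 102]), (168, [49, 67, 24])]
110 [78, 101, 114, 118, 116, 112, 111, 112, 113, 114, 115, 115, 115, 115, 105, 85, 64, 57, 72, 88, 87, 73, 62, 56, 57, 55, 55, 57]
130 [67, 38, 50, 89, 116, 120, 114, 109, 97, 76, 62, 59, 68, 88, 106, 105, 90, 68, 65, 86, 108, 111, 98, 99, 99, 100, 97, 84]
150 [129, 129, 130, 130, 130, 130, 129, 122, 113, 111, 110, 109, 110, 109, 109, 109, 106, 95, 78, 66, 76, 104, 124, 128, 129, 128, 128, 127]
164 [68, 33, 24, 26, 25, 26, 29, 27, 37, 60, 81, 88, 91, 95, 99, 102, 101, 100, 87, 65, 39, 25, 23, 25, 27, 25, 26, 34]
0 FL [196.6 166.1]
0 FR [206.6 167. ]
0 BR [209.8 162.4]
0 F [201.6 166.5]
0.16 FL [190.5 107.6]
0.16 FR [201.4 108.3]
0.16 BR [205.1 104.8]
0.16 F [195.9 108. ]
```

```bash

python3 -m handwheel '[[1,0,0,0,0],[1,0,0,0,0],[1,0,0,0,0],[1,0,0,0,0],[1,0,0,0,0]]' | grep -E 'force|open'
python3 -m handwheel '[[1,0,0,-0.1,0],[1,0,0,-0.3,0],[1,0,0,-0.5,0],[1,0,0,-0.5,0],[1,0,0,-0.5,0]]' | grep -E 'pos|force: \['
python3 -m handwheel '[[1,0,0,-0.3,0],[1,0,0,0,0],[1,0,0,0,0],[1,0,0,0,0],[1,0,0,0,0]]' | grep -E 'time|pos|force: \['
python3 - <<'E'
from h import *
from plant import optics
S0=dict(np.load('pics/side0.npz'))
for n in('side','top'):
    f=optics.grab_frame(n);cv2.imwrite(f'pics/end_{n}.png',f['pixels'])
    d=np.abs(f['pixels'].astype(int)-np.load(f'pics/{n}0.npz')['pixels'].astype(int)).sum(2)
    m=cv2.morphologyEx((d>90).astype(np.uint8),cv2.MORPH_OPEN,np.ones((2,2)));print(n,[cv2.boundingRect(c) for c in blobs(m,10)])
    h=cv2.cvtColor(f['pixels'],cv2.COLOR_BGR2HSV);b=cv2.inRange(h,(100,100,20),(130,255,255))
    print([cv2.boundingRect(c) for c in blobs(b,4)])
    if n=='side':
        print([(r,f['pixels'][r,202].tolist()) for r in range(100,170,3)])
        for r in(112,130,150,160):print(r,f['pixels'][r,186:216,2].tolist())
E
```

```text
contact_force: [-0.1, -0.6, 0.3]
opening: 0.091
gripper_force: 0.0
tcp_pos: [0.5106, 0.2696, 0.2566]
contact_force: [0.9, -0.0, 0.4]
time_s: 29.5
tcp_pos: [0.5104, 0.2695, 0.2758]
contact_force: [-0.1, 0.2, 0.3]
side [(144, 2, 93, 22), (255, 188, 23, 39), (198, 109, 13, 50), (0, 25, 46, 24), (182, 22, 40, 13), (253, 227, 15, 13), (0, 0, 26, 5), (152, 24, 14, 9), (32, 55, 10, 22), (198, 160, 11, 7), (226, 27, 6, 7), (42, 34, 6, 7), (166, 22, 8, 4), (196, 106, 11, 3), (177, 2, 5, 5), (173, 46, 3, 12)]
[(289, 131, 25, 39), (338, 193, 12, 14), (197, 164, 13, 3)]
[(100, [76, 87, 92]), (103, [70, 79, 83]), (106, [136, 143, 139]), (109, [98, 106, 113]), (112, [94, 103, 111]), (115, [95, 103, 112]), (118, [95, 104, 112]), (121, [94, 104, 113]), (124, [94, 103, 112]), (127, [86, 94, 101]), (130, [80, 87, 93]), (133, [81, 84, 89]), (136, [78, 85, 91]), (139, [73, 80, 86]), (142, [65, 71, 75]), (145, [69, 74, 79]), (148, [95, 104, 113]), (151, [95, 104, 113]), (154, [95, 104, 112]), (157, [94, 104, 112]), (160, [95, 104, 112]), (163, [95, 100, 106]), (166, [71, 41, 23]), (169, [31, 52, 24])]
112 [120, 121, 122, 123, 123, 123, 122, 117, 111, 112, 113, 112, 113, 112, 113, 113, 111, 104, 86, 65, 69, 96, 121, 128, 128, 128, 127, 128, 128, 127]
130 [125, 125, 125, 124, 124, 122, 122, 121, 115, 111, 109, 95, 69, 56, 58, 71, 93, 108, 103, 85, 66, 68, 95, 119, 124, 124, 125, 125, 125, 125]
150 [126, 126, 126, 128, 127, 128, 128, 128, 129, 126, 119, 114, 113, 113, 113, 113, 113, 113, 112, 104, 87, 67, 68, 95, 120, 126, 127, 125, 126, 125]
160 [127, 125, 123, 121, 118, 115, 109, 98, 91, 87, 86, 97, 110, 112, 113, 113, 112, 112, 112, 108, 94, 72, 59, 50, 38, 30, 34, 61, 94, 116]
top [(0, 130, 123, 254), (213, 167, 61, 46), (110, 206, 27, 19)]
[(143, 88, 34, 38), (246, 109, 12, 9), (126, 304, 4, 14), (165, 304, 5, 5), (243, 74, 5, 4)]
```

```bash

python3 -m handwheel '[[1,0,0,-0.4,0],[1,0,0,-0.4,0],[1,0,0,0,0],[1,0,0,0,0],[1,0,0,0,0]]' | grep -E 'time|pos'
python3 - <<'E'
from h import *
from plant import optics
f=optics.grab_frame('side')
for r in(112,130,150,160):print(r,f['pixels'][r,186:216,2].tolist())
h=cv2.cvtColor(f['pixels'],cv2.COLOR_BGR2HSV)
print('col',[(r,f['pixels'][r,200].tolist()) for r in range(98,112)])
print('verticals', proj(f,[.513,.279,.014]),proj(f,[.513,.279,.174]))
T=optics.grab_frame('top');im=T['pixels'];cv2.imwrite('pics/e2.png',im)
print('top pred base,top',proj(T,[.513,.279,.014]),proj(T,[.513,.279,.174]))
for r in range(202,222,2):print(r,im[r,104:146,2].tolist())
E
```

```text
time_s: 30.1
tcp_pos: [0.5104, 0.2695, 0.3356]
112 [121, 122, 122, 123, 123, 121, 117, 108, 110, 109, 109, 110, 109, 109, 109, 110, 104, 88, 66, 64, 83, 109, 125, 128, 128, 128, 128, 128, 127, 128]
130 [125, 125, 124, 124, 123, 123, 122, 121, 115, 107, 97, 77, 61, 57, 65, 83, 103, 103, 89, 70, 64, 79, 105, 120, 125, 125, 125, 124, 124, 125]
150 [125, 126, 126, 128, 128, 128, 128, 129, 127, 117, 109, 109, 109, 110, 109, 109, 109, 109, 107, 98, 80, 66, 73, 101, 121, 126, 127, 126, 126, 126]
160 [127, 126, 123, 120, 119, 115, 110, 98, 90, 87, 85, 93, 105, 109, 109, 109, 109, 109, 108, 104, 90, 69, 59, 51, 37, 28, 35, 60, 93, 116]
col [(98, [72, 83, 87]), (99, [72, 82, 86]), (100, [72, 82, 87]), (101, [75, 83, 88]), (102, [84, 85, 88]), (103, [75, 78, 81]), (104, [70, 74, 78]), (105, [77, 81, 84]), (106, [102, 107, 107]), (107, [131, 135, 133]), (108, [136, 140, 137]), (109, [113, 119, 122]), (110, [96, 104, 111]), (111, [91, 101, 109])]
verticals [203.28302336 164.22224269] [197.86975394 106.2106658 ]
top pred base,top [124.77238797 215.45682173] [102.20405403 209.70636341]
202 [120, 12
[... 1142 characters left out ...]
 144, 143, 131, 94, 83, 86, 84, 82, 79, 81, 82, 85, 66, 62, 77, 83, 81, 80, 79, 82, 79, 80, 79, 75, 71, 60, 21, 35, 20, 24, 75, 120, 119, 121, 122]
216 [123, 142, 140, 142, 142, 141, 143, 139, 120, 83, 81, 81, 81, 82, 82, 81, 82, 76, 47, 30, 25, 37, 43, 47, 52, 69, 82, 81, 81, 79, 84, 73, 44, 26, 31, 26, 25, 74, 121, 119, 120, 120]
218 [120, 120, 123, 126, 140, 143, 135, 99, 80, 83, 82, 84, 83, 81, 82, 74, 63, 40, 21, 27, 43, 43, 42, 52, 73, 80, 78, 80, 79, 77, 63, 27, 34, 33, 32, 20, 26, 76, 120, 119, 120, 121]
220 [120, 122, 120, 122, 117, 114, 85, 47, 55, 62, 72, 82, 80, 81, 83, 80, 80, 79, 78, 77, 75, 61, 72, 79, 81, 82, 81, 82, 73, 48, 21, 34, 26, 28, 32, 24, 30, 76, 121, 118, 119, 120]
```

The handle is still rocking slightly. I wait for it to settle and check again.

```bash

cat > st.py <<'E'
from h import *
from plant import optics
f=optics.grab_frame('side');g=f['pixels'][...,2].astype(float)
def e(r):
    v=g[r,196:212];i=np.where((v[:-1]>=88)&(v[1:]<88))[0];k=i[-1];return round(196+k+(v[k]-88)/(v[k]-v[k+1]),2)
print({r:e(r) for r in(112,116,120,152,156)})
E
python3 st.py
for i in 1 2 3; do python3 -m handwheel '[[1,0,0,0,0],[1,0,0,0,0],[1,0,0,0,0],[1,0,0,0,0],[1,0,0,0,0]]' | grep time; python3 st.py; done
python3 -m handwheel '[[1,0,0,0,0],[1,0,0,0,0],[1,0,0,0,0],[1,0,0,0,0],[1,0,0,0,0]]' | grep time; python3 -m handwheel '[[1,0,0,0,0],[1,0,0,0,0],[1,0,0,0,0],[1,0,0,0,0],[1,0,0,0,0]]' | grep time; python3 st.py
python3 - <<'E'
from h import *
from plant import optics
T=optics.grab_frame('top');im=T['pixels'];m=(im[90:330,60:200]>130).all(2)
m=(im[...,2]>133)&(im[...,0]<170);m[:,:95]=0;m[:,130:]=0;m[:195]=0;m[230:]=0
for c in blobs(m,20):r=cv2.minAreaRect(c);print(r,ray(T,r[0],.174))
S=optics.grab_frame('side');h=cv2.cvtColor(S['pixels'],cv2.COLOR_BGR2HSV);b=cv2.inRange(h,(100,100,20),(130,255,255))
for c in blobs(b[155:175,185:220],3):print('blue',cv2.boundingRect(c))
E
```

```text
{112: np.float64(201.09), 116: np.float64(200.62), 120: np.float64(201.21), 152: np.float64(204.5), 156: np.float64(205.0)}
time_s: 30.75
{112: np.float64(200.81), 116: np.float64(200.36), 120: np.float64(200.5), 152: np.float64(204.42), 156: np.float64(204.6)}
time_s: 31.3
{112: np.float64(201.69), 116: np.float64(201.85), 120: np.float64(202.29), 152: np.float64(205.0), 156: np.float64(205.56)}
time_s: 31.85
{112: np.float64(202.71), 116: np.float64(202.93), 120: np.float64(203.1), 152: np.float64(205.56), 156: np.float64(205.82)}
time_s: 32.4
time_s: 32.9
{112: np.float64(202.21), 116: np.float64(202.69), 120: np.float64(202.93), 152: np.float64(205.33), 156: np.float64(205.8)}
((108.99998474121094, 211.49996948242188), (12.203404426574707, 12.480754852294922), 33.6900634765625) [0.50916096 0.26535762 0.174     ]
blue (13, 11, 10, 3)
```

The base seems to sit about 10 mm off centre along the tool's x axis. I measure again once it has settled, then regrip and correct.

```bash

cat > ms.py <<'E'
from h import *
from plant import optics
T=optics.grab_frame('top');im=T['pixels']
m=(im[...,2]>133)&(im[...,0]<170);m[:,:90]=0;m[:,130:]=0;m[:195]=0;m[230:]=0
c=blobs(m,20)[0];r=cv2.minAreaRect(c);print('top face',np.round(r[0],1),np.round(r[1],1),r[2],ray(T,r[0],.174).round(4))
S=optics.grab_frame('side');p=S['pixels'].astype(int);cv2.imwrite('pics/m.png',S['pixels'])
for x in(199,201,203):print(x,[(q,int(p[q,x,0]-p[q,x,2])) for q in range(162,174)])
print('row167',[int(p[167,x,0]-p[167,x,2]) for x in range(190,215)])
E
python3 -m handwheel '[[1,0,0,0,0],[1,0,0,0,0],[1,0,0,0,0],[1,0,0,0,0],[1,0,0,0,0]]' | grep time; python3 st.py
python3 -m handwheel '[[1,0,0,0,0],[1,0,0,0,0],[1,0,0,0,0],[1,0,0,0,0],[1,0,0,0,0]]' | grep time; python3 st.py; python3 ms.py
python3 - <<'E'
from h import *
S=dict(np.load('pics/side0.npz'));u=np.array([.568,.823,0]);v=np.array([.823,-.568,0])
for k in(0,.006,.012):
    t=np.array([.513,.279,.014])-k*u;print(k,[proj(S,t-.014*u+s*v).round(1).tolist() for s in(-.014,0,.014)])
E
```

```text
time_s: 33.55
{112: np.float64(201.41), 116: np.float64(201.67), 120: np.float64(201.92), 152: np.float64(204.83), 156: np.float64(205.47)}
time_s: 34.1
{112: np.float64(201.41), 116: np.float64(201.67), 120: np.float64(201.91), 152: np.float64(204.83), 156: np.float64(205.44)}
top face [109.7 212. ] [12.2 12.5] 33.6900634765625 [0.5082 0.264  0.174 ]
199 [(162, -16), (163, -16), (164, -9), (165, 12), (166, 37), (167, 40), (168, 24), (169, 6), (170, -1), (171, -1), (172, -2), (173, 3)]
201 [(162, -17), (163, -16), (164, -10), (165, 14), (166, 39), (167, 46), (168, 28), (169, 7), (170, 0), (171, 0), (172, 1), (173, 2)]
203 [(162, -16), (163, -16), (164, -10), (165, 11), (166, 33), (167, 45), (168, 28), (169, 9), (170, 0), (171, -1), (172, -3), (173, 1)]
row167 [4, 1, 1, 2, 5, 8, 11, 24, 36, 40, 44, 46, 47, 45, 44, 44, 40, 33, 17, 9, 5, 1, 0, -1, 0]
0 [[196.6, 166.1], [201.6, 166.5], [206.6, 167.0]]
0.006 [[195.8, 167.1], [200.9, 167.5], [205.9, 168.0]]
0.012 [[195.1, 168.1], [200.1, 168.6], [205.2, 169.0]]
```

```bash

python3 -m handwheel '[[1,-0.05,0.01,0.5,0],[1,0,0,0.6,0],[1,0,0,0.6,0],[1,0,0,0.5,0],[1,0,0,0.28,0]]' 6 | grep -E 'pos|force: \['
python3 -m handwheel '[[0,0,0,0,0],[-0.1,0,0,0,0],[-0.2,0,0,0,0],[-0.25,0,0,0,0],[-0.25,0,0,0,0]]' | grep -E 'pos|force|open'; python3 st.py
python3 -m handwheel '[[-0.3,0,0,0,0],[-0.33,0,0,0,0],[-0.36,0,0,0,0],[-1,0,0,0,0],[-1,0,0,0,0]]' 6 | grep -E 'pos|force|open';  python3 st.py
python3 -m handwheel '[[-1,0,0,0,0],[-1,0,0,0,0]]' 8 | grep -E 'pos|force|open';  python3 st.py
```

```text
tcp_pos: [0.5081, 0.2656, 0.1479]
contact_force: [0.2, 0.7, 0.6]
tcp_pos: [0.5097, 0.2663, 0.152]
contact_force: [-0.2, 0.6, -0.1]
opening: 0.0577
gripper_force: 0.0
{112: np.float64(201.86), 116: np.float64(201.93), 120: np.float64(202.41), 152: np.float64(205.12), 156: np.float64(205.62)}
tcp_pos: [0.5093, 0.2662, 0.151]
contact_force: [0.5, 0.2, 0.1]
opening: 0.0274
gripper_force: 6.0
{112: np.float64(208.0), 116: np.float64(208.0), 120: np.float64(208.07), 152: np.float64(205.18), 156: np.float64(205.69)}
tcp_pos: [0.5093, 0.2662, 0.151]
contact_force: [-0.3, -0.3, -0.1]
opening: 0.0279
gripper_force: 8.0
{112: np.float64(207.91), 116: np.float64(208.0), 120: np.float64(208.0), 152: np.float64(205.22), 156: np.float64(205.73)}
```

```bash

python3 -m handwheel '[[-1,0,0,0,0],[-1,0,0,-0.03,0],[-1,0,0,-0.03,0],[-1,0,0,0,0]]' 15 | grep -E 'pos|force: \['
python3 -m handwheel '[[-1,0.05,-0.02,0,0],[-1,0.06,-0.02,0,0],[-1,0.05,-0.01,0,0],[-1,0,0,0,0],[-1,0,0,0,0]]' | grep -E 'pos|force: \['
python3 -m handwheel '[[-1,0,0,0.02,0],[-1,0,0,0.015,0],[-1,0,0,0,0]]' | grep -E 'pos|force: \['
python3 -m handwheel '[[-1,0,0,0.01,0],[-1,0,0,0,0],[-1,0,0,0,0]]' | grep -E 'pos|force: \['
python3 -m handwheel '[[-1,0,0,0.01,0],[-1,0,0,0,0],[-1,0,0,0,0]]' | grep -E 'pos|force: \['
python3 ms.py | tail -4
```

```text
tcp_pos: [0.5094, 0.2663, 0.1559]
contact_force: [0.1, -0.4, -1.0]
tcp_pos: [0.513, 0.2783, 0.1554]
contact_force: [-0.1, 0.2, -1.4]
tcp_pos: [0.5129, 0.278, 0.1527]
contact_force: [0.6, 0.2, -1.2]
tcp_pos: [0.5131, 0.2781, 0.1521]
contact_force: [0.5, 1.0, -0.9]
tcp_pos: [0.513, 0.2781, 0.1514]
contact_force: [0.3, 0.0, -0.7]Traceback (most recent call last):
  File "ms.py", line 5, in <module>
    c=blobs(m,20)[0];r=cv2.minAreaRect(c);print('top face',np.round(r[0],1),np.round(r[1],1),r[2],ray(T,r[0],.174).round(4))
      ~~~~~~~~~~~^^^
IndexError: list index out of range
```

```bash

python3 -m handwheel '[[-1,0,0,0.01,0],[-1,0,0,0,0],[-1,0,0,0,0]]' | grep -E 'pos|force: \['
python3 -m handwheel '[[-1,0,0,0.008,0],[-1,0,0,0,0],[-1,0,0,0,0]]' | grep -E 'pos|force: \['
sed -i "s/^c=blobs(m,20)\[0\];/for c in blobs(m,20)[:1]: /" ms.py; python3 ms.py
```

```text
tcp_pos: [0.5132, 0.2782, 0.151]
contact_force: [-1.4, 0.5, 3.4]
tcp_pos: [0.5134, 0.2785, 0.1509]
contact_force: [-1.9, 0.2, 8.7]
199 [(162, -9), (163, 14), (164, 37), (165, 33), (166, 14), (167, 6), (168, 6), (169, 2), (170, 0), (171, -1), (172, 1), (173, 1)]
201 [(162, -9), (163, 13), (164, 38), (165, 41), (166, 21), (167, 7), (168, 6), (169, 4), (170, 0), (171, 1), (172, 0), (173, 1)]
203 [(162, -9), (163, 13), (164, 37), (165, 45), (166, 24), (167, 8), (168, 7), (169, 3), (170, 0), (171, 0), (172, 1), (173, 2)]
row167 [3, 1, 0, 0, 5, 7, 7, 6, 4, 6, 5, 7, 5, 8, 8, 9, 11, 8, 4, 6, 7, 4, -1, 1, 0]
```

```bash

python3 -m handwheel '[[-1,0,0,0,0],[-1,0,0,0,0],[-1,0,0,0,0],[-1,0,0,0,0]]' 4 | grep -E 'pos|force'
python3 -m handwheel '[[-1,0,0,0,0],[-1,0,0,0,0],[-1,0,0,0,0]]' 3 | grep -E 'pos|force'
python3 st.py
python3 -m handwheel '[[-0.38,0,0,0,0],[-0.36,0,0,0,0],[-0.34,0,0,0,0],[-0.32,0,0,0,0],[-0.3,0,0,0,0]]' 3 | grep -E 'pos|force|open'
python3 st.py
python3 -m handwheel '[[-0.3,0,0,0,0],[-0.3,0,0,0,0],[-0.3,0,0,0,0],[-0.3,0,0,0,0],[-0.3,0,0,0,0]]' 3 | grep -E 'time|pos|force|open'
python3 st.py; python3 ms.py
```

```text
tcp_pos: [0.5135, 0.2785, 0.1508]
contact_force: [-0.2, 1.1, 6.8]
gripper_force: 4.0
tcp_pos: [0.5133, 0.2783, 0.1503]
contact_force: [-0.9, 0.4, 5.2]
gripper_force: 3.0
{112: np.float64(208.12), 116: np.float64(208.92), 120: np.float64(203.0), 152: np.float64(205.71), 156: np.float64(205.93)}
tcp_pos: [0.513, 0.2781, 0.1499]
contact_force: [0.4, -0.0, -0.1]
opening: 0.0319
gripper_force: 0.0
{112: np.float64(208.8), 116: np.float64(209.07), 120: np.float64(209.67), 152: np.float64(205.73), 156: np.float64(206.0)}
time_s: 40.45
tcp_pos: [0.513, 0.2782, 0.15]
contact_force: [-0.5, -0.2, 0.5]
opening: 0.0326
gripper_force: 0.0
{112: np.float64(209.07), 116: np.float64(209.06), 120: np.float64(209.83), 152: np.float64(205.79), 156: np.float64(206.0)}
199 [(162, -9), (163, 14), (164, 38), (165, 35), (166, 16), (167, 6), (168, 7), (169, 3), (170, 0), (171, 0), (172, -1), (173, 0)]
201 [(162, -11), (163, 13), (164, 36), (165, 43), (166, 22), (167, 6), (168, 8), (169, 4), (170, 0), (171, 0), (172, 0), (173, 1)]
203 [(162, -10), (163, 15), (164, 41), (165, 45), (166, 25), (167, 7), (168, 8), (169, 4), (170, 3), (171, 0), (172, 1), (173, 1)]
row167 [3, 1, 2, 3, 5, 8, 7, 8, 4, 6, 5, 6, 7, 7, 7, 9, 10, 9, 6, 7, 5, 4, 2, 1, 0]
```

Steady this time. I open fully, retreat straight up, then verify.

```bash

python3 -m handwheel '[[0.2,0,0,0,0],[1,0,0,0,0],[1,0,0,0,0],[1,0,0,0,0],[1,0,0,0,0]]' | grep -E 'open'
python3 -m handwheel '[[1,0,0,0,0],[1,0,0,0,0],[1,0,0,0,0],[1,0,0,-0.1,0],[1,0,0,-0.2,0]]' | grep -E 'pos|open|force: \['
python3 -m handwheel '[[1,0,0,-0.3,0],[1,0,0,-0.4,0],[1,0,0,-0.5,0],[1,0,0,-0.5,0],[1,0,0,-0.4,0]]' | grep -E 'pos|force: \['
python3 st.py
python3 -m handwheel '[[1,0,0,0,0],[1,0,0,0,0],[1,0,0,0,0],[1,0,0,0,0],[1,0,0,0,0]]' | grep time
python3 -m handwheel '[[1,0,0,0,0],[1,0,0,0,0],[1,0,0,0,0],[1,0,0,0,0],[1,0,0,0,0]]' | grep time
python3 st.py; python3 ms.py
python3 -c "
from h import *
for n in('side','top'):
    from plant import optics
    f=optics.grab_frame(n);d=np.abs(f['pixels'].astype(int)-np.load(f'pics/{n}0.npz')['pixels'].astype(int)).sum(2)
    m=cv2.morphologyEx((d>70).astype(np.uint8),cv2.MORPH_OPEN,np.ones((2,2)));print(n,[cv2.boundingRect(c) for c in blobs(m,10)])"
```

```text
opening: 0.0681
tcp_pos: [0.5126, 0.278, 0.1724]
contact_force: [0.8, -0.7, 0.2]
opening: 0.0931
tcp_pos: [0.5131, 0.2782, 0.3331]
contact_force: [0.4, -0.2, -0.4]
{112: np.float64(201.92), 116: np.float64(202.47), 120: np.float64(202.8), 152: np.float64(205.67), 156: np.float64(205.86)}
time_s: 42.65
time_s: 43.15
{112: np.float64(201.92), 116: np.float64(202.47), 120: np.float64(202.79), 152: np.float64(205.6), 156: np.float64(205.92)}
top face [102.1 208.9] [12.2 12.7] 35.53767776489258 [0.5146 0.2791 0.174 ]
199 [(162, -9), (163, 14), (164, 36), (165, 35), (166, 13), (167, 6), (168, 6), (169, 3), (170, 0), (171, 1), (172, -2), (173, 0)]
201 [(162, -11), (163, 12), (164, 37), (165, 43), (166, 20), (167, 5), (168, 7), (169, 2), (170, 0), (171, 0), (172, 1), (173, 0)]
203 [(162, -10), (163, 14), (164, 40), (165, 48), (166, 26), (167, 8), (168, 7), (169, 5), (170, 1), (171, 1), (172, 0), (173, 1)]
row167 [2, 0, 0, 1, 5, 8, 7, 6, 4, 6, 5, 5, 8, 8, 7, 8, 9, 9, 7, 5, 6, 3, 3, 0, -1]
side [(253, 188, 25, 53), (194, 106, 17, 54), (0, 24, 46, 25), (0, 0, 27, 6), (32, 55, 11, 22), (149, 0, 26, 5), (205, 0, 16, 5), (170, 18, 5, 29), (198, 160, 11, 6), (40, 33, 8, 9), (223, 0, 9, 8), (34, 38, 7, 5)]
top [(0, 114, 108, 270), (213, 167, 62, 46), (97, 203, 36, 20)]
```

The handle is still, with its top face centred at (0.5146, 0.2791) against the pad centre at (0.513, 0.279). Only the handle and the arm show any change from the first pictures, so I hand the job in.

```bash
python3 -c "
from plant import order
print(order.close_job())"
```

```text
the job is handed in; nothing more can be done
None
```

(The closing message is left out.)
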